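Level the balance and set up a tube for weighing

ROBOT

A 6-joint arm with a two-finger parallel gripper is mounted at the origin on the work surface. World frame = base frame: x ahead of the robot, y to its left, z up, the work surface at z = 0. Lengths are in m, angles in rad, forces in N, time in s.
With the tool pointing down it reaches from about 0.3 to 0.775 m from the base axis. Payload 14.6 kg.
Tool frame: the origin (TCP) lies at the very end of the fingers, on their centre line; the grasp point (between the pads) lies 19 mm behind it (ctrl.hold_point_z is the z of the grasp point in the tool frame, in m); z points along the fingers, y is the direction in which the jaws open and shut (so a half turn about z gives the same grasp; the last joint's range is limited). The gripper opens to 94 mm and grips with 3 to 60 N. Pads are 16 mm wide; open, the fingers measure 119 mm over their backs; the gripper's body (75 mm by 177 mm) begins 78 mm behind the grasp point.
Start: joints at [1.192, 0.3, 1.521, -0, 1.321, -0.067], TCP at [0.169, 0.523, 0.179] pointing down, gripper open.
Joint ranges: [-3.03, 3.03], [-0.79, 2.21], [0.23, 2.52], [-1.04, 4.18], [0, 3.07], [-2.55, 2.55]. Speed limits (rad/s): [2.22, 2.22, 2.57, 3.14, 3.14, 3.14].

INTERFACE

Orientations are given as [roll, pitch, yaw] about the fixed x, y, z axes, in that order (R = Rz(yaw) Ry(pitch) Rx(roll)).
In Python, from station import ctrl, cams, hand_in gives the robot as it stands.
- The arm moves only by the tool servo_tool, never from a script. Its argument "rows" is a list of rows, each a list of 7 numbers: the shift along the world's x, y, z in m, then the turn, a rotation vector about the world's x, y, z in rad, then the gripper command: -1 is shut, 1 is fully open, values between are in proportion. A call has exactly 8 rows; each row is the pose to reach, as a shift and turn from the pose measured when the call began; what a row does not reach only later rows make up. A row lasts 1/12 s, in which the tool goes at most 41.7 mm and 7.16 degrees, less where a joint would pass 70% of its speed; a pose out of reach is approached as far as the arm can. A call with a gripper value outside its range is refused whole. The fingers move at their own pace and stop on an object; "newtons" is the grip in N (left out, the last holds). Time passes only in rows, so rows that repeat a pose let the fingers close, or fill a call up. It gives the time, the measured TCP pose, the force and the opening at its end, in the units of the state.
- ctrl.get_obs(): the state, without advancing time (a new reading comes with each control period).
- cams.camera(name): name is "scene" or "top" or "wrist"; returns a dict with "image" (480x640x3 uint8, red, green, blue), "depth" (480x640 float32, m along the optical axis (not along the pixel's ray), 0 where there is no reading), "fx", "fy", "cx", "cy" (pixels), "dist_coeffs" ([k1, k2, p1, p2, k3] as OpenCV has them; the pictures are not rectified), "rvec" (rotation vector, rad) and "tvec" (3), from world to camera coordinates, as OpenCV has them; the wrist camera has in their place "hand_eye" (4x4, takes a point from camera to tool coordinates, whose origin is the TCP and whose axes are the flange's). Camera axes: x right, y down, z forward; pixel columns grow to the right and rows downward; lengths in m; the calibration is good to about 2 mm. A picture is of the moment at which its call begins: read the wrist's pose just before it.
- hand_in(): hands the job in, once; it reports no verdict.
Trained networks look in a picture, given as the dict that the camera call returned (one of the last four; its "shot" number tells which), for a name from the list of things; names that differ only in an ending like _2 or _b are one class to them, and where a whole thing is asked for, a point or a joint stands for the part that bears it (a point fixed in the world has none). Each returns a list of dicts, best first, with "p" (0 to 1); they miss things now and then, are a little off and sometimes report something else, mostly with a low value. They report only what shows in the picture. A call takes as long as a camera call. They do not tell look-alikes from the thing itself.
- cams.spot_in(picture, name): "box" ([left, top, right, bottom] as shares, 0 to 1, of the picture: columns of its width, rows of its height, round what is visible of it).
- cams.place_of(picture, name): "at" ([column, row] as shares, 0 to 1, of the picture: columns of its width, rows of its height: a listed point, or the origin of a listed thing).
The state is a dict: "time_s": time; "qpos": joint angles; "joint_vel": joint speeds; "tau": joint torques, N m; "ee_pos": TCP position; "eef_rot": TCP orientation; "force": force on the tool from outside, world axes, zero at the start; "moment": the same for the moment, N m; "grip_width": finger opening in m.
Only numpy, scipy, OpenCV 4.12 (cv2) and the standard library are available. Lean on these libraries where they do the work, as an engineer would, in place of code of your own. Each camera call takes 0.05 s, during which the arm holds its last target.

TASK

First level the balance: roll its two levelling wheels by their rims until the bubbles of both tube levels rest between their black lines. Then stand the longer of the two square tubes upright in the steel beaker on the pan, lowering it in rather than dropping it. Handle the balance gently, leave the beaker standing on the pan, and leave the other things on the bench where they are.

Things in the scene. Friction and masses are not known exactly. Their poses are not given: they have to be found in the camera images.
- balance: laboratory balance, off-white and grey, fixed. Origin on the bench under its middle; x runs from its front (control panel, towards the robot) to its back, y to its left. 250 long (x), sides at y = +-105. The panel slopes from 40 high at the front edge to 58 at x = -40, the top behind it is 58 high, the 150 x 150 pan 67. It rests on two levelling wheels and a fixed foot at the back right
- front_wheel_centre (a point): centre of the levelling wheel at the front right: black rubber disc, 48 across, 16 thick (9 to 25 above the bench), on an upright axis in a recess low in the side, at (-86, -91) in the balance frame. Only 10 mm of rim stick out (to y = -115), below the casing: stroke it fore or aft with a fingertip pointing down beside it, pressed on lightly (3 to 10 N); 24 mm of stroke is 1 rad. It stays where it is left
- rear_wheel_centre (a point): centre of the same kind of wheel at the rear left, at (86, 91) in the balance frame, rim out to y = 115. Each wheel needs 0.03 N m to turn and has end stops 2.6 rad either side of level. As seen from above, turning a wheel counter-clockwise lowers its corner and clockwise raises it; a bubble runs to the high side
- fore_aft_level_mid (a point): middle of the fore-and-aft tube level: a yellow-green window 42 x 10, along the balance's x, in a black block on the control panel, at (-85, -14, 58) in the balance frame. Two black lines stand 9.5 mm either side of the middle
- fore_aft_bubble_mid (a point): middle of its bubble, a pale bar 14 long, which moves along the balance's x: 5 mm towards the back (+x) for each rad that the front wheel is turned counter-clockwise as seen from above, and forward for clockwise. The rear wheel does not affect it
- cross_level_mid (a point): middle of the like tube level that lies across the panel, along the balance's y, at (-62, -62, 58) in the balance frame
- cross_bubble_mid (a point): middle of its bubble, 14 long, which moves along the balance's y: 5 mm to the right (-y) for each rad that the rear wheel is turned counter-clockwise as seen from above, and to the left for clockwise. The front wheel does not affect it
- pan_centre (a point): centre of the pan's top face, 67 mm above the bench, at (40, 0) in the balance frame
- beaker: plain steel beaker standing loose on the pan, 80 in diameter, 90 high, wall 3, floor 4 thick (bore 74, 86 deep), 0.25 kg. Origin at the centre of its underside, z up
- beaker_mouth (a point): centre of the beaker's open mouth, 90 above its underside
- long_tube_centre (a point): centre of the longer square aluminium tube: 180 long (along x) with a 20 x 20 section and dark ends, lying on the bench on one side of the balance or the other; about 54 g
- long_tube: the same tube; this origin is the middle of its lower face as it lies (10 mm from its centre), x along its length
- short_tube_centre (a point): centre of the shorter square aluminium tube, 110 long (along x), 20 x 20, lying on the other side of the balance. A bystander
- battery: dark battery pack lying flat beside the balance's rear left wheel, 130 (x) x 42 (y) x 30 high, plug at its +x end; origin at the centre of its underside. A bystander
- weight: steel knob weight, 40 in diameter, 62 high, standing beside the balance's right side; origin at its underside. A bystander
- gamepad: black game controller, about 105 (x) x 160 (y), 48 high; origin under its middle. A bystander
- multimeter: dark hand multimeter lying flat, 180 (x) x 85 (y) x 53 high; origin under its middle. A bystander
- screwdriver: black-handled screwdriver, 180 long along x, 26 thick, origin under its middle. A bystander
- spindle: turned aluminium spool standing upright, 44 in diameter, 110 high; origin under its middle. A bystander
Not all that is in view belongs to the job. What is shaped like the beaker but orange is not meant.

How it is judged:
By the outcome, as a careful person would: the job done as asked, in the order asked, and still so for the second after the job is handed in, with the robot touching nothing.
It also fails if it takes over 70 s, if anything falls off the work surface, if the arm or the gripper's body presses on something with over 40 N, if the wrist force passes 120 N, or if a joint passes its speed limit or range.

## Working session

There is one attempt and no reset: what is moved stays moved. The work goes in short steps, Python scripts to look and compute and a tool call to move; the robot and the scene stay as the last step left them, time stands still between calls to the robot, and variables do not carry over. Pictures are saved under pics/ and viewed, and the job is handed in when it is done.

Besides the shell and the picture viewer there is one more tool, called after ">>>" in YAML: its name, and indented under it one key for each argument. servo_tool: Moves the arm, as the interface text tells. Its arguments: {"type":"object","properties":{"rows":{"type":"array"},"newtons":{"type":"number"}},"required":["rows"]}

```bash
ls; mkdir -p pics
cat > h.py <<'E'
import numpy as np, cv2
from station import ctrl, cams
from scipy.spatial.transform import Rotation as Ro
def snap(name, fn=None):
    o=ctrl.get_obs(); p=cams.camera(name)
    if fn: cv2.imwrite('pics/'+fn, p['image'][:,:,::-1])
    return p,o
def pose(p,o):
    "camera->world R,t"
    if 'rvec' in p:
        R=Ro.from_rotvec(np.ravel(p['rvec'])).as_matrix(); return R.T, -R.T@np.ravel(p['tvec'])
    T=np.eye(4); T[:3,:3]=Ro.from_euler('xyz',o['eef_rot']).as_matrix(); T[:3,3]=o['ee_pos']
    M=T@np.array(p['hand_eye']); return M[:3,:3],M[:3,3]
def K(p): return np.array([[p['fx'],0,p['cx']],[0,p['fy'],p['cy']],[0,0,1.]])
def ray(p,o,uv):
    n=cv2.undistortPoints(np.array([[uv]],float),K(p),np.array(p['dist_coeffs'],float)).ravel()
    R,t=pose(p,o); return R@np.array([n[0],n[1],1]),t
def atz(p,o,uv,z):
    d,t=ray(p,o,uv); return t+d*(z-t[2])/d[2]
def dep(p,o,uv):
    u,v=int(round(uv[0])),int(round(uv[1])); w=p['depth'][max(v-1,0):v+2,max(u-1,0):u+2]; w=w[w>0]
    if len(w)==0: return None
    d,t=ray(p,o,uv); return t+d*np.median(w)
def proj(p,o,X):
    R,t=pose(p,o); X=np.atleast_2d(X).astype(float); c=(X-t)@R
    return cv2.projectPoints(c.reshape(-1,1,3),np.zeros(3),np.zeros(3),K(p),np.array(p['dist_coeffs'],float))[0].reshape(-1,2)
def place(p,n):
    return [(round(r['p'],2),np.array(r['at'])*[640,480]) for r in cams.place_of(p,n)]
E
cat > a.py <<'E'
from h import *
np.set_printoptions(precision=4,suppress=True)
names='balance front_wheel_centre rear_wheel_centre fore_aft_level_mid fore_aft_bubble_mid cross_level_mid cross_bubble_mid pan_centre beaker beaker_mouth long_tube_centre short_tube_centre battery weight gamepad multimeter screwdriver spindle'.split()
Z=dict(front_wheel_centre=.017,rear_wheel_centre=.017,fore_aft_level_mid=.058,fore_aft_bubble_mid=.058,cross_level_mid=.058,cross_bubble_mid=.058,pan_centre=.067,beaker=.067,beaker_mouth=.157,long_tube_centre=.01,short_tube_centre=.01)
print(ctrl.get_obs())
for c in ['top','scene']:
    p,o=snap(c,c+'0.png')
    R,t=pose(p,o);print(c,t,R[:,2],p['fx'])
    for n in names:
        for pr,uv in place(p,n)[:2]:
            print(n,pr,uv,atz(p,o,uv,Z.get(n,0)),dep(p,o,uv))
E
python3 a.py
```

```text
pics
{'time_s': 0.0, 'qpos': array([ 1.1924,  0.3005,  1.5216,  0.    ,  1.3207, -0.0666]), 'joint_vel': array([-0.0002, -0.0002,  0.0006,  0.0011, -0.0007,  0.0006]), 'tau': array([ -0.0005, -53.1805, -35.2723,   0.0708,   0.0246,  -0.0002]), 'ee_pos': array([0.1686, 0.5232, 0.1787]), 'eef_rot': array([-3.1404, -0.0001,  2.8298]), 'force': array([-0.8708, -1.0349, -0.2664]), 'moment': array([0.034 , 0.0124, 0.0143]), 'grip_width': 0.09382987030071399}
top [ 0.2195 -0.0137  1.6385] [ 0.2262  0.021  -0.9739] 545.8711554536922
balance 0.92 [338.368 250.704] [ 0.5746 -0.0473  0.    ] [ 0.5603 -0.0459  0.066 ]
front_wheel_centre 0.9 [368.192 274.176] [ 0.5047 -0.1409  0.017 ] [ 0.4992 -0.1385  0.0487]
rear_wheel_centre 0.86 [304.512 225.216] [0.6438 0.0616 0.017 ] [0.6324 0.0596 0.0605]
fore_aft_level_mid 0.96 [345.472 271.392] [ 0.5014 -0.0706  0.058 ] [ 0.5014 -0.0707  0.0578]
fore_aft_level_mid 0.48 [335.808 230.784] [ 0.6222 -0.0349  0.058 ] [ 0.6191 -0.0347  0.0702]
cross_level_mid 0.98 [358.592 263.088] [ 0.5287 -0.1078  0.058 ] [ 0.5296 -0.1081  0.0538]
pan_centre 0.82 [334.016 23
[... 3254 characters left out ...]
[ 0.5121 -0.2581 -0.    ] [ 0.5294 -0.2764  0.0279]
weight 0.69 [234.816 327.888] [ 0.5205 -0.2617  0.    ] [ 0.5327 -0.2747  0.0199]
weight 0.69 [129.984 400.08 ] [ 0.4611 -0.522   0.    ] [ 0.4735 -0.5289  0.0183]
gamepad 0.8 [281.92 388.08] [ 0.7027 -0.3383  0.    ] [ 0.7158 -0.3561  0.0311]
gamepad 0.47 [358.72 243.6 ] [0.6184 0.1563 0.    ] [0.6245 0.1433 0.0119]
multimeter 0.87 [428.096 220.512] [ 0.7385  0.3558 -0.    ] [0.7509 0.3134 0.0324]
screwdriver 0.63 [386.816 175.584] [ 0.5341  0.5076 -0.    ] [0.5374 0.4994 0.0056]
screwdriver 0.4 [360.192 242.112] [0.6189 0.1641 0.    ] [0.6284 0.1435 0.0187]
spindle 0.88 [133.888 397.68 ] [ 0.4636 -0.5139  0.    ] [ 0.4771 -0.5217  0.02  ]
```

View pics/top0.png

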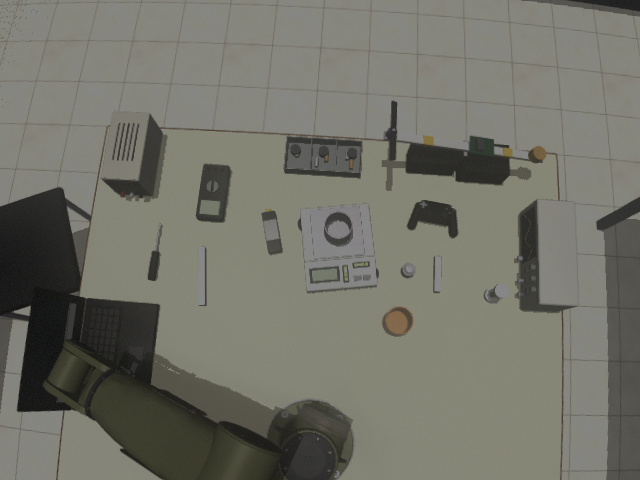

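View pics/scene0.png

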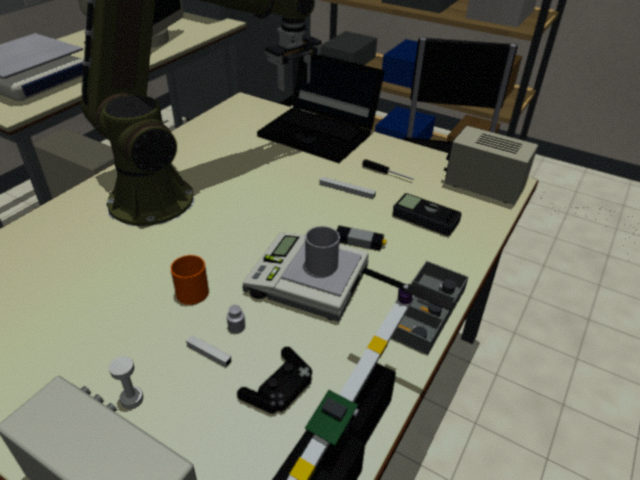

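The top view shows the balance at (338,248), the long tube at left (202,275), the battery beside the rear left wheel (272,232), and the orange decoy at (398,320). Next I'll move the wrist camera over the balance.

Run:
```python
from h import *
p,o=snap('wrist','w0.png'); print(np.round(p['hand_eye'],3),p['fx'],p['cx'],p['cy'], ctrl.hold_point_z)
```

```text
[[ 0.    -0.971 -0.239  0.068]
 [ 1.     0.    -0.001 -0.001]
 [ 0.001 -0.239  0.971 -0.205]
 [ 0.     0.     0.     1.   ]] 345.4946568204027 317.5886859910473 244.90212084957204 -0.0188
```

>>> servo_tool:
  rows:
    - [0.03, -0.03, 0.03, 0, 0, 0, 1]
    - [0.05, -0.07, 0.06, 0, 0, 0, 1]
    - [0.08, -0.1, 0.08, 0, 0, 0, 1]
    - [0.1, -0.14, 0.1, 0, 0, 0, 1]
    - [0.12, -0.17, 0.11, 0, 0, 0, 1]
    - [0.14, -0.21, 0.12, 0, 0, 0, 1]
    - [0.16, -0.24, 0.13, 0, 0, 0, 1]
    - [0.18, -0.27, 0.13, 0, 0, 0, 1]

```text
time_s: 2.62
ee_pos: [0.3372, 0.2707, 0.3082]
eef_rot: [3.14, 0.001, 2.83]
force: [0.7, -0.0, 1.1]
grip_width: 0.0945
```

>>> servo_tool:
  rows:
    - [0.03, -0.04, 0, 0, 0, -0.12, 1]
    - [0.06, -0.08, 0, 0, 0, -0.24, 1]
    - [0.08, -0.12, 0, 0, 0, -0.36, 1]
    - [0.11, -0.16, 0, 0, 0, -0.48, 1]
    - [0.13, -0.2, 0, 0, 0, -0.6, 1]
    - [0.15, -0.24, 0, 0, 0, -0.72, 1]
    - [0.17, -0.28, 0, 0, 0, -0.84, 1]
    - [0.18, -0.32, 0, 0, 0, -0.96, 1]

```text
time_s: 3.28
ee_pos: [0.505, -0.0163, 0.3081]
eef_rot: [3.14, 0.001, 1.864]
force: [-0.2, -0.0, 0.9]
grip_width: 0.0937
```

>>> servo_tool:
  rows:
    - [0.01, -0.03, 0, 0, 0, -0.12, -1]
    - [0.02, -0.05, 0, 0, 0, -0.25, -1]
    - [0.02, -0.05, 0, 0, 0, -0.3, -1]
    - [0.02, -0.05, 0, 0, 0, -0.3, -1]
    - [0.02, -0.05, 0, 0, 0, -0.3, -1]
    - [0.02, -0.05, 0, 0, 0, -0.3, -1]
    - [0.02, -0.05, 0, 0, 0, -0.3, -1]
    - [0.02, -0.05, 0, 0, 0, -0.3, -1]
  newtons: 10

```text
time_s: 3.95
ee_pos: [0.5249, -0.0657, 0.3084]
eef_rot: [3.139, 0.001, 1.566]
force: [1.0, 0.8, 0.1]
grip_width: 0.0435
```

```bash
cat > b.py <<'E'
from h import *
import sys
np.set_printoptions(precision=4,suppress=True)
names='balance front_wheel_centre rear_wheel_centre fore_aft_level_mid fore_aft_bubble_mid cross_level_mid cross_bubble_mid pan_centre beaker beaker_mouth battery weight'.split()
Z=dict(front_wheel_centre=.017,rear_wheel_centre=.017,fore_aft_level_mid=.058,fore_aft_bubble_mid=.058,cross_level_mid=.058,cross_bubble_mid=.058,pan_centre=.067,beaker=.067,beaker_mouth=.157,long_tube_centre=.01,short_tube_centre=.01)
p,o=snap('wrist',sys.argv[1]); print(o['ee_pos'],o['eef_rot'],o['qpos'],o['force'],o['grip_width'],o['time_s'])
for n in names:
    for pr,uv in place(p,n)[:2]:
        print(n,pr,uv,atz(p,o,uv,Z.get(n,0)),dep(p,o,uv))
np.savez('w.npz',depth=p['depth'])
E
python3 b.py w1.png
```

```text
[ 0.5249 -0.0657  0.3084] [3.1392 0.0015 1.5664] [-0.1932  0.1868  1.366  -0.001   1.5862 -0.1888] [0.9639 0.7538 0.1082] 0.04347089411296308 3.95
balance 0.78 [351.104 190.704] [ 0.5757 -0.0428  0.    ] [ 0.5692 -0.0369  0.0664]
front_wheel_centre 0.97 [304.512 261.696] [ 0.5062 -0.1466  0.017 ] [ 0.5074 -0.137   0.0491]
rear_wheel_centre 0.87 [404.928 115.008] [0.6465 0.0623 0.017 ] [0.6366 0.0574 0.0577]
fore_aft_level_mid 0.62 [291.968 217.92 ] [ 0.4918 -0.0734  0.058 ] [ 0.4917 -0.0736  0.0568]
fore_aft_bubble_mid 0.42 [304.384 215.904] [ 0.5084 -0.0708  0.058 ] [ 0.5084 -0.0708  0.0576]
cross_level_mid 0.7 [317.824 249.12 ] [ 0.5261 -0.1165  0.058 ] [ 0.5261 -0.1167  0.0573]
cross_bubble_mid 0.53 [386.496  46.608] [0.6107 0.1377 0.058 ] [0.6161 0.1461 0.0294]
cross_bubble_mid 0.45 [319.616 242.304] [ 0.5285 -0.107   0.058 ] [ 0.5286 -0.1072  0.0571]
beaker 0.96 [219.904 311.28 ] [ 0.3878 -0.204   0.067 ] [ 0.3905 -0.2     0.0756]
beaker 0.71 [388.096 191.904] [ 0.6169 -0.0385  0.067 ] [ 0.6161 -0.0381  0.0707]
beaker_mouth 0.81 [401.92  202.704] [ 0.6133 -0.0414  0.157 ] [ 0.6347 -0.052   0.0705]
beaker_mouth 0.43 [315.392 377.424] [ 0.5223 -0.2482  0.157 ] [ 0.5246 -0.0423  0.4497]
battery 0.86 [384.512  45.12 ] [0.6189 0.1568 0.    ] [0.6135 0.1479 0.0294]
weight 0.79 [316.032 325.2  ] [ 0.5228 -0.2599  0.    ] [ 0.5229 -0.2409  0.0372]
weight 0.44 [300.032 217.2  ] [ 0.4997 -0.082   0.    ] [ 0.5026 -0.0725  0.0577]
```

View pics/w1.png

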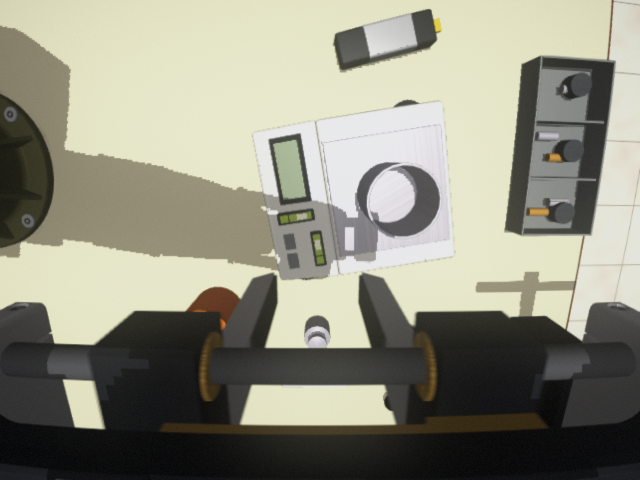

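Run:
```python
import cv2
im=cv2.imread('pics/w1.png')
cv2.imwrite('pics/w1c.png',cv2.resize(im[90:290,240:465],None,fx=3.4,fy=2.9,interpolation=cv2.INTER_CUBIC)[:600])
cv2.imwrite('pics/w1d.png',cv2.resize(im[200:275,265:345],None,fx=8,fy=8,interpolation=cv2.INTER_CUBIC))
```

```text
(no output)
```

View pics/w1c.png

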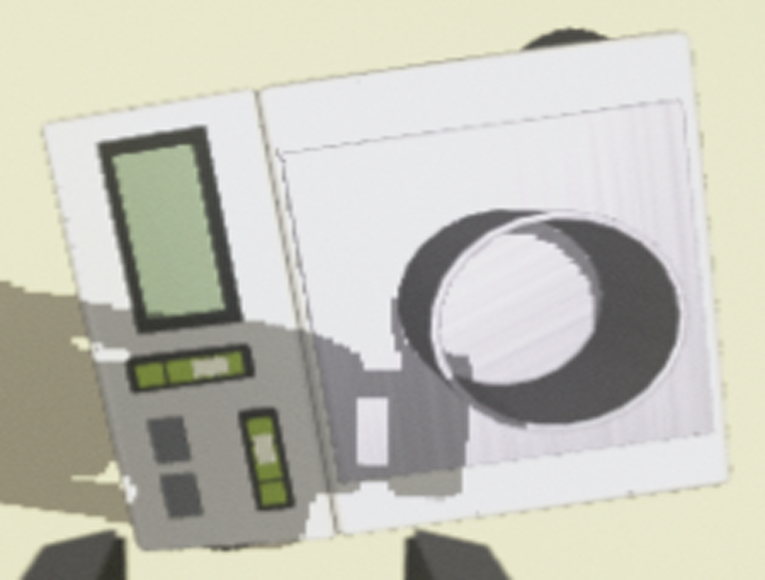

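View pics/w1d.png

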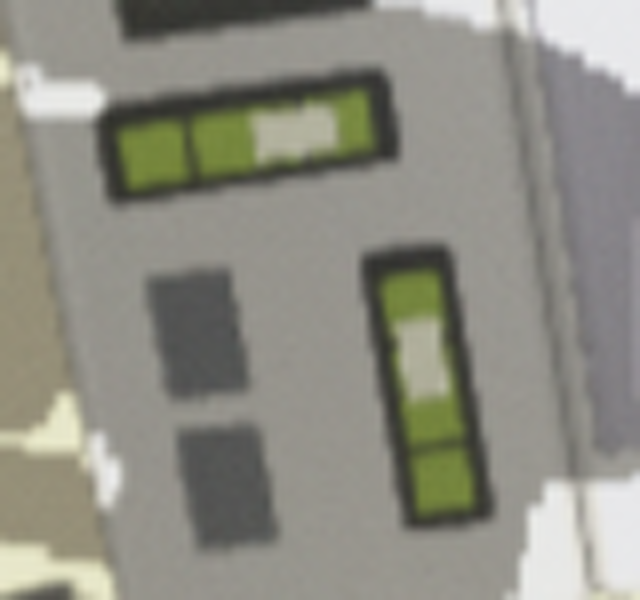

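```bash
cat > fit.py <<'E'
from h import *
np.set_printoptions(precision=4,suppress=True)
from scipy.optimize import least_squares
p,o=snap('wrist')
c=lambda u,v:(240+u/3.4,90+v/2.9)
d=lambda u,v:(265+u/8,200+v/8)
obs=[(c(690,33),(125,105,58)),(c(729,480),(125,-105,58)),(c(143,550),(-125,-105,40)),(c(43,125),(-125,105,40)),
 (c(258,88),(-40,105,58)),(c(336,533),(-40,-105,58)),
 (c(283,152),(-35,75,67)),(c(683,98),(115,75,67)),(c(714,432),(115,-75,67)),
 (d(248,137),(-85,-14,58)),(d(428,393),(-62,-62,58))]
def f(x):
    R=Ro.from_euler('z',x[2]).as_matrix()
    X=np.array([R@np.array(b)/1000+[x[0],x[1],0] for _,b in obs])
    return (proj(p,o,X)-np.array([a for a,_ in obs])).ravel()
r=least_squares(f,[.57,-.045,.13],loss='soft_l1'); x=r.x
print('balance',x,np.degrees(x[2])); print(f(x).reshape(-1,2))
R=Ro.from_euler('z',x[2]).as_matrix(); t=np.array([x[0],x[1],0])
for n,b in dict(fw=(-86,-91,17),rw=(86,91,17),pan=(40,0,67)).items(): print(n,R@np.array(b)/1000+t)
for n,uv in dict(fab=d(295,133),crb=d(423,358)).items():
    print(n,(R.T@(atz(p,o,uv,.058)-t))*1000)
# beaker rim circle points
pts=np.array([atz(p,o,c(*q),.157) for q in [(432,320),(500,220),(575,212),(682,312),(650,390),(560,425),(470,385)]])[:,:2]
A=np.c_[2*pts,np.ones(len(pts))];s=np.linalg.lstsq(A,(pts**2).sum(1),rcond=None)[0]
print('beaker',s[:2],np.sqrt(s[2]+s[:2]@s[:2]))
# battery corners
for q in [(335,38),(434,10),(441,44),(342,70)]: print('bat',atz(p,o,q,.03))
E
python3 fit.py
```

```text
balance [ 0.5788 -0.0462  0.1542] 8.837572409778327
[[ 1.6503 -2.7   ]
 [ 2.2741  2.212 ]
 [-1.6825  1.3794]
 [-1.5629 -1.2538]
 [-1.15   -1.0999]
 [ 0.3547  2.4075]
 [-0.6958  0.0945]
 [ 0.6212 -0.1514]
 [ 0.6174  0.5393]
 [-0.1806  0.2146]
 [ 0.1185 -0.0241]]
fw [ 0.5078 -0.1493  0.017 ]
rw [0.6498 0.0569 0.017 ]
pan [ 0.6183 -0.0401  0.067 ]
fab [-76.8787 -14.3497  58.    ]
crb [-62.0246 -55.8164  58.    ]
beaker [ 0.6161 -0.0391] 0.03830093681976013
bat [0.5498 0.1553 0.03  ]
bat [0.6767 0.1907 0.03  ]
bat [0.6876 0.1496 0.03  ]
bat [0.559  0.1162 0.03  ]
```

>>> servo_tool:
  rows:
    - [0, -0.03, -0.01, 0, 0, 0.05, -1]
    - [0, -0.06, -0.03, 0, 0, 0.1, -1]
    - [-0.001, -0.09, -0.06, 0, 0, 0.158, -1]
    - [-0.001, -0.115, -0.09, 0, 0, 0.158, -1]
    - [-0.001, -0.124, -0.12, 0, 0, 0.158, -1]
    - [-0.001, -0.124, -0.148, 0, 0, 0.158, -1]
    - [-0.001, -0.124, -0.148, 0, 0, 0.158, -1]
    - [-0.001, -0.124, -0.148, 0, 0, 0.158, -1]

```text
time_s: 5.32
ee_pos: [0.5237, -0.1901, 0.16]
eef_rot: [3.141, 0.0, 1.722]
force: [0.1, -0.0, -0.1]
grip_width: 0.0002
```

```bash
python3 b.py w2.png
```

```text
[ 0.5237 -0.1901  0.16  ] [3.1412 0.0004 1.7223] [-0.414   0.3313  1.5255 -0.0001  1.2842 -0.5655] [ 0.0824 -0.0163 -0.0911] 0.0002336184812370483 5.3167
balance 0.61 [394.112  91.296] [ 0.5789 -0.0449  0.    ] [ 0.567  -0.0592  0.0667]
front_wheel_centre 0.57 [308.288 182.976] [ 0.508  -0.1467  0.017 ] [ 0.5085 -0.1445  0.0483]
fore_aft_level_mid 0.65 [304.704 100.32 ] [ 0.4956 -0.0762  0.058 ] [ 0.4955 -0.076   0.0567]
fore_aft_level_mid 0.51 [392.896  91.392] [ 0.5675 -0.0576  0.058 ] [ 0.5661 -0.0594  0.0663]
fore_aft_bubble_mid 0.47 [320.896  97.104] [ 0.5087 -0.0716  0.058 ] [ 0.5087 -0.0716  0.0579]
cross_level_mid 0.77 [332.48  154.176] [ 0.5257 -0.1163  0.058 ] [ 0.5257 -0.1163  0.0578]
cross_bubble_mid 0.65 [335.296 143.904] [ 0.5267 -0.1075  0.058 ] [ 0.5267 -0.1074  0.0573]
beaker 0.9 [455.808  76.08 ] [ 0.6146 -0.039   0.067 ] [ 0.5843 -0.0642  0.1563]
beaker 0.86 [169.984 239.52 ] [ 0.3933 -0.2109  0.067 ] [ 0.3982 -0.2073  0.0791]
beaker_mouth 0.85 [126.528 261.6  ] [ 0.4019 -0.2033  0.157 ] [ 0.3347 -0.2515  0.0317]
beaker_mouth 0.8 [515.584  45.696] [ 0.6149 -0.0418  0.157 ] [ 0.645  -0.0176  0.0952]
weight 0.74 [333.888 144.096] [ 0.5278 -0.1049  0.    ] [ 0.5256 -0.1078  0.0574]
weight 0.46 [307.904 288.288] [ 0.5242 -0.2635  0.    ] [ 0.518  -0.1824  0.2108]
```

View pics/w2.png

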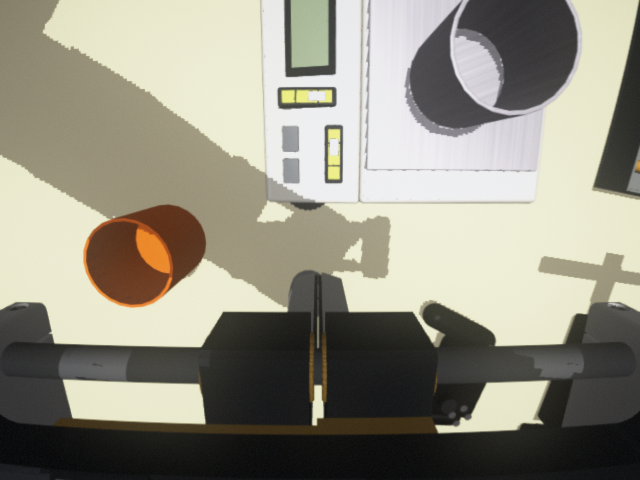

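>>> servo_tool:
  rows:
    - [0, 0, -0.04, 0, 0, 0, -1]
    - [0, 0, -0.075, 0, 0, 0, -1]
    - [0, 0, -0.105, 0, 0, 0, -1]
    - [0, 0, -0.125, 0, 0, 0, -1]
    - [0, 0, -0.14, 0, 0, 0, -1]
    - [0, 0, -0.147, 0, 0, 0, -1]
    - [0, 0, -0.147, 0, 0, 0, -1]
    - [0, 0, -0.147, 0, 0, 0, -1]

```text
time_s: 6.63
ee_pos: [0.5243, -0.1904, 0.0138]
eef_rot: [3.139, 0.002, 1.722]
force: [0.4, -0.2, 0.2]
grip_width: 0.0004
```

>>> servo_tool:
  rows:
    - [0, 0.002, 0, 0, 0, 0, -1]
    - [0, 0.004, 0, 0, 0, 0, -1]
    - [-0.001, 0.006, 0, 0, 0, 0, -1]
    - [-0.001, 0.007, 0, 0, 0, 0, -1]
    - [-0.001, 0.008, 0, 0, 0, 0, -1]
    - [-0.001, 0.008, 0, 0, 0, 0, -1]
    - [-0.001, 0.008, 0, 0, 0, 0, -1]
    - [-0.001, 0.008, 0, 0, 0, 0, -1]

```text
time_s: 7.3
ee_pos: [0.5233, -0.1824, 0.0138]
eef_rot: [3.139, 0.002, 1.722]
force: [0.1, 0.2, 1.4]
grip_width: 0.0007
```

```bash
python3 b.py w3.png | head -1
```

```text
[ 0.5233 -0.1824  0.0138] [3.1392 0.0017 1.7224] [-0.4015  0.4992  1.6618 -0.0002  0.9777 -0.553 ] [0.0825 0.1611 1.3636] 0.0006985015275570534 7.3
```

View pics/w3.png

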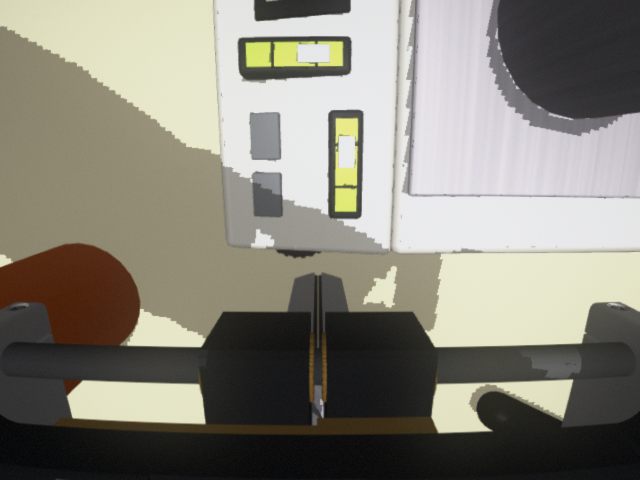

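>>> servo_tool:
  rows:
    - [0, 0.001, 0, 0, 0, 0, -1]
    - [0, 0.002, 0, 0, 0, 0, -1]
    - [0, 0.003, 0, 0, 0, 0, -1]
    - [-0.001, 0.004, 0, 0, 0, 0, -1]
    - [-0.001, 0.004, 0, 0, 0, 0, -1]
    - [-0.001, 0.004, 0, 0, 0, 0, -1]
    - [-0.001, 0.004, 0, 0, 0, 0, -1]
    - [-0.001, 0.004, 0, 0, 0, 0, -1]

```text
time_s: 8.62
ee_pos: [0.5223, -0.1785, 0.0138]
eef_rot: [3.139, 0.002, 1.722]
force: [-0.3, -0.8, 0.6]
grip_width: 0.0005
```

>>> servo_tool:
  rows:
    - [0, 0.0005, 0, 0, 0, 0, -1]
    - [0, 0.001, 0, 0, 0, 0, -1]
    - [0, 0.0015, 0, 0, 0, 0, -1]
    - [0, 0.0015, 0, 0, 0, 0, -1]
    - [0, 0.0015, 0, 0, 0, 0, -1]
    - [0, 0.0015, 0, 0, 0, 0, -1]
    - [0, 0.0015, 0, 0, 0, 0, -1]
    - [0, 0.0015, 0, 0, 0, 0, -1]

```text
time_s: 9.28
ee_pos: [0.5223, -0.177, 0.0138]
eef_rot: [3.139, 0.002, 1.722]
force: [0.4, -0.2, 0.2]
grip_width: 0.0004
```

>>> servo_tool:
  rows:
    - [0, 0.0005, 0, 0, 0, 0, -1]
    - [0, 0.001, 0, 0, 0, 0, -1]
    - [0, 0.0015, 0, 0, 0, 0, -1]
    - [0, 0.002, 0, 0, 0, 0, -1]
    - [0, 0.002, 0, 0, 0, 0, -1]
    - [0, 0.002, 0, 0, 0, 0, -1]
    - [0, 0.002, 0, 0, 0, 0, -1]
    - [0, 0.002, 0, 0, 0, 0, -1]

```text
time_s: 9.95
ee_pos: [0.5223, -0.175, 0.0138]
eef_rot: [3.139, 0.002, 1.722]
force: [-0.1, -0.7, 0.4]
grip_width: 0.0006
```

Run:
```python
from h import *
p,o=snap('wrist'); print(o['force'],o['ee_pos'])
im=p['image'][:,:,::-1]
cv2.imwrite('pics/w4.png',cv2.resize(im[230:310,250:390],None,fx=5.5,fy=5.5,interpolation=cv2.INTER_CUBIC))
```

```text
[-0.06373596 -0.71032563  0.43147064] [ 0.52229681 -0.17499243  0.01378772]
```

View pics/w4.png

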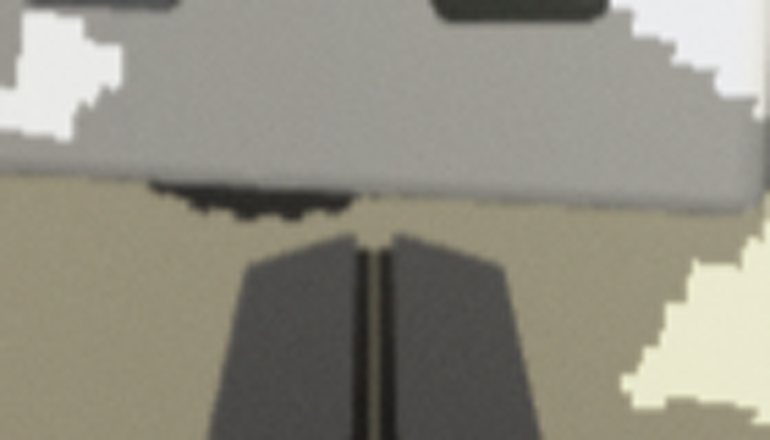

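Run:
```python
from h import *
p,o=snap('wrist'); a=.1542; R=Ro.from_euler('z',a).as_matrix()
g=lambda u,v:(250+u/5.5,230+v/5.5)
for n,q,z in [('nose',g(375,235),.0138),('noseL',g(248,265),.0138),('noseR',g(500,265),.0138),('rimbot',g(255,216),.025),('rimL',g(150,183),.025),('rimR',g(357,197),.025),('edge',g(255,188),.04),('edge',g(255,188),.03)]:
    w=atz(p,o,q,z); print(n,w, (R.T@(w-o['ee_pos']))*1000, dep(p,o,q))
```

```text
nose [ 0.52300126 -0.17559431  0.0138    ] [ 0.59819366 -0.7055413   0.02384439] [ 0.52380484 -0.18042829 -0.00079607]
noseL [ 0.50924927 -0.18132495  0.0138    ] [-13.87079106  -4.25602088   0.02384439] [ 0.50968528 -0.16837282  0.04986193]
noseR [ 0.53762469 -0.17701682  0.0138    ] [14.82962947 -4.35718306  0.02384439] [ 5.39436110e-01 -1.81860434e-01 -5.24747089e-04]
rimbot [ 0.50937846 -0.17170309  0.025     ] [-12.26531233   5.23183099  11.22384439] [ 0.50908542 -0.17968602  0.00082714]
rimL [ 0.49781892 -0.16973971  0.025     ] [-23.38614554   8.94733649  11.22384439] [ 0.49771164 -0.1702178   0.02350645]
rimR [ 0.51984172 -0.16795948  0.025     ] [-1.35123171  7.3239731  11.22384439] [ 5.20906662e-01 -1.75857886e-01 -4.04338864e-04]
edge [ 0.50916805 -0.16388915  0.04      ] [-11.27309059  12.98537131  26.22384439] [ 0.50894726 -0.16873449  0.02458024]
edge [ 0.50902486 -0.16703145  0.03      ] [-11.89720501   9.90235372  16.22384439] [ 0.50894726 -0.16873449  0.02458024]
```

>>> servo_tool:
  rows:
    - [0, 0.0005, 0, 0, 0, 0, -1]
    - [0, 0.001, 0, 0, 0, 0, -1]
    - [0, 0.0015, 0, 0, 0, 0, -1]
    - [0, 0.002, 0, 0, 0, 0, -1]
    - [0, 0.0025, 0, 0, 0, 0, -1]
    - [0, 0.003, 0, 0, 0, 0, -1]
    - [0, 0.003, 0, 0, 0, 0, -1]
    - [0, 0.003, 0, 0, 0, 0, -1]

```text
time_s: 10.72
ee_pos: [0.5223, -0.172, 0.0138]
eef_rot: [3.139, 0.002, 1.722]
force: [-0.1, 0.0, 0.6]
grip_width: -0.0
```

>>> servo_tool:
  rows:
    - [0, 0.0005, 0, 0, 0, 0, -1]
    - [0, 0.001, 0, 0, 0, 0, -1]
    - [0, 0.0015, 0, 0, 0, 0, -1]
    - [0, 0.002, 0, 0, 0, 0, -1]
    - [0, 0.0025, 0, 0, 0, 0, -1]
    - [0, 0.0025, 0, 0, 0, 0, -1]
    - [0, 0.0025, 0, 0, 0, 0, -1]
    - [0, 0.0025, 0, 0, 0, 0, -1]

```text
time_s: 11.38
ee_pos: [0.5223, -0.1695, 0.0138]
eef_rot: [3.139, 0.002, 1.722]
force: [-0.1, -0.3, 0.9]
grip_width: 0.0004
```

```bash
cat > z.py <<'E'
from h import *
import sys
p,o=snap('wrist'); print(o['force'],o['ee_pos'],o['time_s'])
im=p['image'][:,:,::-1]
n=sys.argv[1]
a=cv2.resize(im[230:300,250:390],None,fx=5,fy=5,interpolation=cv2.INTER_CUBIC)
b=cv2.resize(im[int(sys.argv[2]) if len(sys.argv)>2 else 0:,200:400][:240],None,fx=3.5,fy=1,interpolation=cv2.INTER_CUBIC)
cv2.imwrite('pics/'+n,np.vstack([a,b]))
E
python3 z.py w5.png
```

```text
[-0.06290099 -0.25485101  0.88798931] [ 0.52231797 -0.16946836  0.0138055 ] 11.3833
```

View pics/w5.png

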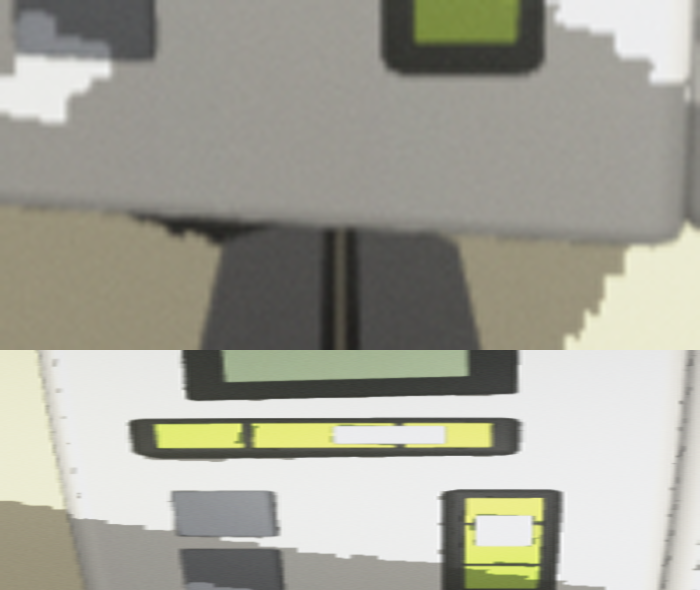

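>>> servo_tool:
  rows:
    - [0, 0.0005, 0, 0, 0, 0, -1]
    - [0, 0.001, 0, 0, 0, 0, -1]
    - [0, 0.0015, 0, 0, 0, 0, -1]
    - [0, 0.002, 0, 0, 0, 0, -1]
    - [0, 0.002, 0, 0, 0, 0, -1]
    - [0, 0.0025, 0, 0, 0, 0, -1]
    - [0, 0.0025, 0, 0, 0, 0, -1]
    - [0, 0.0025, 0, 0, 0, 0, -1]

```text
time_s: 12.1
ee_pos: [0.5223, -0.1684, 0.0138]
eef_rot: [3.139, 0.004, 1.722]
force: [-1.3, -11.5, -2.2]
grip_width: 0.0008
```

>>> servo_tool:
  rows:
    - [-0.0001, 0.0007, 0, 0, 0, 0, -1]
    - [-0.002, -0.0001, 0, 0, 0, 0, -1]
    - [-0.0039, -0.0009, 0, 0, 0, 0, -1]
    - [-0.0058, -0.0017, 0, 0, 0, 0, -1]
    - [-0.0077, -0.0025, 0, 0, 0, 0, -1]
    - [-0.0096, -0.0032, 0, 0, 0, 0, -1]
    - [-0.0096, -0.0032, 0, 0, 0, 0, -1]
    - [-0.0096, -0.0032, 0, 0, 0, 0, -1]

```text
time_s: 12.77
ee_pos: [0.5126, -0.1716, 0.0139]
eef_rot: [3.139, 0.004, 1.722]
force: [-0.2, -0.9, -0.2]
grip_width: 0.0003
```

```bash
python3 z.py w6.png
```

```text
[-0.1530457  -0.88966532 -0.15016158] [ 0.51262195 -0.17158987  0.01385754] 12.7667
```

View pics/w6.png

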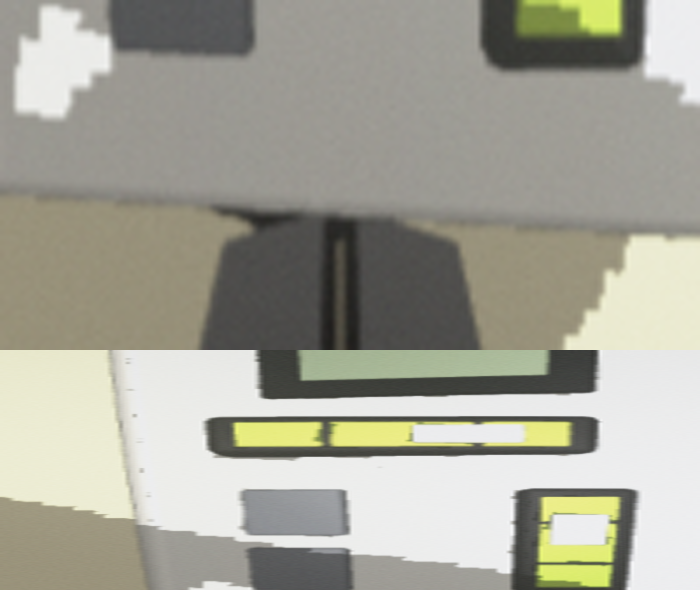

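>>> servo_tool:
  rows:
    - [0, 0.0005, 0, 0, 0, 0, -1]
    - [0, 0.001, 0, 0, 0, 0, -1]
    - [-0.0002, 0.0015, 0, 0, 0, 0, -1]
    - [-0.0003, 0.002, 0, 0, 0, 0, -1]
    - [-0.0003, 0.002, 0, 0, 0, 0, -1]
    - [-0.0003, 0.002, 0, 0, 0, 0, -1]
    - [-0.0003, 0.002, 0, 0, 0, 0, -1]
    - [-0.0003, 0.002, 0, 0, 0, 0, -1]

```text
time_s: 13.48
ee_pos: [0.5126, -0.17, 0.0139]
eef_rot: [3.139, 0.005, 1.722]
force: [1.6, -4.7, -2.9]
grip_width: 0.0005
```

>>> servo_tool:
  rows:
    - [-0.0001, 0.0006, 0, 0, 0, 0, -1]
    - [-0.001, 0.0004, 0, 0, 0, 0, -1]
    - [-0.002, 0.0001, 0, 0, 0, 0, -1]
    - [-0.003, -0.0001, 0, 0, 0, 0, -1]
    - [-0.004, -0.0003, 0, 0, 0, 0, -1]
    - [-0.006, -0.0005, 0, 0, 0, 0, -1]
    - [-0.008, -0.0006, 0, 0, 0, 0, -1]
    - [-0.008, -0.0006, 0, 0, 0, 0, -1]

```text
time_s: 14.15
ee_pos: [0.5052, -0.1712, 0.0144]
eef_rot: [3.137, 0.006, 1.722]
force: [4.0, -4.6, -0.4]
grip_width: 0.0007
```

```bash
python3 z.py w7.png
```

```text
[ 3.97546701 -4.64598041 -0.42021828] [ 0.50522612 -0.17120473  0.01439028] 14.15
```

View pics/w7.png

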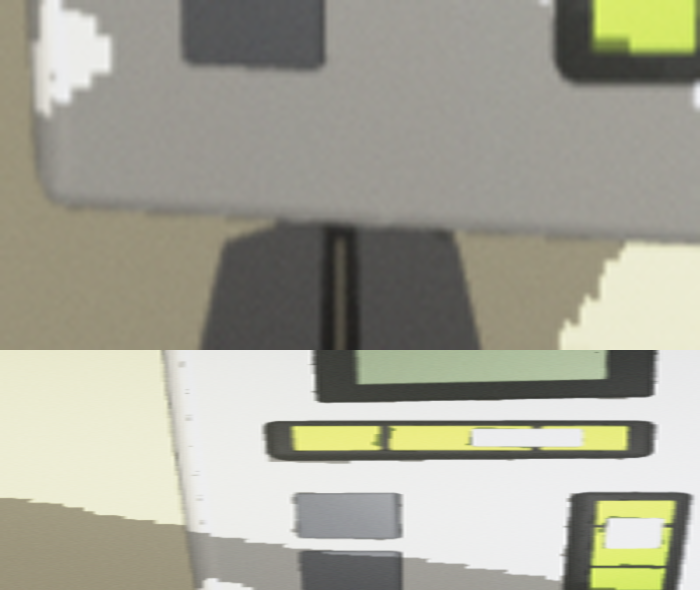

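Run:
```python
from h import *
np.set_printoptions(precision=1,suppress=True,linewidth=200)
p,o=snap('wrist','w8.png'); R=Ro.from_euler('z',.1542).as_matrix()
print(o['force'],o['ee_pos'])
for u in (296,305,312,318,324,331):
    print(u)
    for v in range(262,312,3):
        x=dep(p,o,(u,v))
        if x is not None: 
            r=R.T@(x-o['ee_pos'])*1000; print('  ',v,r)
```

```text
[ 4.1 -5.5  0.3] [ 0.5 -0.2  0. ]
296
   262 [-11.3  15.5  29.9]
   265 [-11.3  13.7  29.3]
   268 [-11.3  12.2  30.1]
   271 [-11.4  10.2  29.2]
   274 [-14.2  -6.5 -14.5]
   277 [-11.1   8.8  34.7]
   280 [-10.9   8.4  38.1]
   283 [-10.7   8.6  43. ]
   286 [-10.5   8.5  46.9]
   289 [-10.1   9.1  52.3]
   292 [-10.    8.6  54.9]
   295 [-9.8  8.6 58.5]
   298 [-9.6  8.8 62.4]
   301 [-9.4  8.8 65.6]
   304 [-9.2  8.8 68.8]
   307 [-9.1  8.6 71.5]
   310 [-8.9  8.5 74.2]
305
   262 [-6.5 15.7 30.6]
   265 [-6.5 14.2 31.1]
   268 [-6.5 12.4 30.6]
   271 [-6.5 10.7 30.7]
   274 [-6.6  8.8 30. ]
   277 [-6.5  8.7 34.4]
   280 [-6.3  8.9 39.4]
   283 [-6.2  8.5 42.9]
   286 [-6.1  8.8 47.7]
   289 [-5.9  8.6 51.2]
   292 [-5.8  8.8 55.3]
   295 [-5.7  8.8 58.9]
   298 [-5.6  8.6 62. ]
   301 [-5.5  8.5 65.1]
   304 [-5.4  8.6 68.4]
   307 [-5.3  8.8 71.8]
   310 [-5.2  8.7 74.7]
312
   262 [-2.8 16.  31.7]
   265 [-2.8 14.4 31.7]
   268 [-2.8 12.7 31.6]
   271 [-2.8 10.9 31.2]
   274 [-2.9  8.9 30.3]
   277 [-2.8  8.6 34.1]
   280 [-2.8  8.6 38.7]
   283 [-2.7  8.6 43.1]
   286 [-2.7 
[... 735 characters left out ...]
.6]
   277 [ 3.4  8.6 34.2]
   280 [ 3.3  8.9 39.7]
   283 [ 3.2  8.7 43.5]
   286 [ 3.1  8.7 47.5]
   289 [ 3.   8.6 51.2]
   292 [ 3.   8.4 54.5]
   295 [ 2.9  8.5 58.3]
   298 [ 2.8  8.7 62.4]
   301 [ 2.7  8.8 65.8]
   304 [ 2.6  8.8 68.9]
   307 [ 2.6  8.7 71.7]
   310 [ 2.5  8.8 75. ]
331
   262 [ 7.  16.7 34.2]
   265 [ 7. 15. 34.]
   268 [ 7.1 13.3 33.7]
   271 [ 7.1 11.5 33.2]
   274 [ 7.1  9.6 32.5]
   277 [ 7.1  8.6 34.2]
   280 [ 6.9  8.5 38.7]
   283 [ 6.7  8.7 43.6]
   286 [ 6.5  8.6 47.3]
   289 [ 6.3  8.9 52. ]
   292 [ 6.2  8.6 55. ]
   295 [ 6.   8.9 59.5]
   298 [ 5.9  8.9 62.7]
   301 [ 5.8  8.6 65.4]
   304 [ 5.6  8.8 68.9]
   307 [ 5.5  8.8 72.1]
   310 [ 5.4  8.7 74.8]
```

View pics/w8.png

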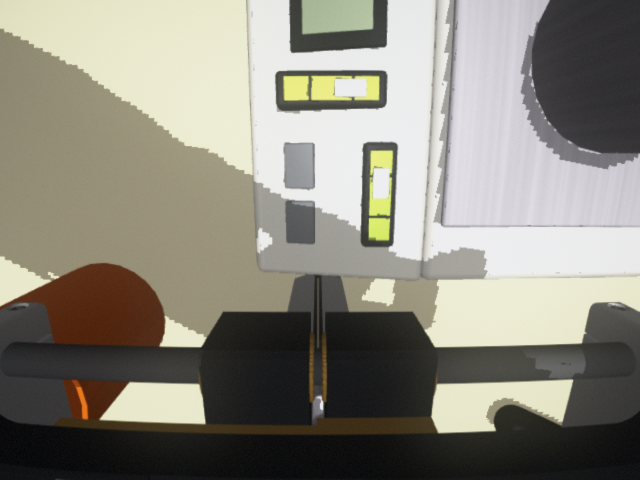

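Run:
```python
from h import *
p,o=snap('scene')
im=p['image'][:,:,::-1].copy()
e=o['ee_pos']; q=proj(p,o,[e,e+[0,0,.02],e+[0,0,.04],e+[0,0,.1]]); print(q)
x,y=int(q[0][0]),int(q[0][1]); x0,y0=x-60,y-70
c=cv2.resize(im[y0:y0+90,x0:x0+120],None,fx=6,fy=6,interpolation=cv2.INTER_CUBIC)
for a in q: cv2.circle(c,(int((a[0]-x0+.5)*6),int((a[1]-y0+.5)*6)),3,(0,0,255),-1)
cv2.imwrite('pics/s1.png',c); print(o['force'])
```

```text
[[252.87139061 296.7964057 ]
 [252.38006103 290.82540131]
 [251.87874374 284.73769773]
 [250.31163217 265.73799748]]
[ 3.16757413 -6.10819552 -0.09092338]
```

View pics/s1.png

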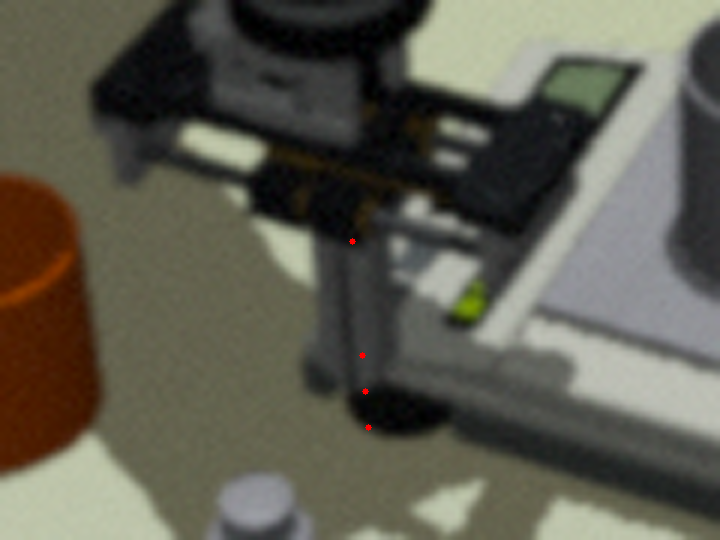

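>>> servo_tool:
  rows:
    - [0.002, -0.01, 0, 0, 0, 0, -1]
    - [0.01, -0.0135, 0, 0, 0, 0, -1]
    - [0.017, -0.0135, 0, 0, 0, 0, -1]
    - [0.017, -0.0135, -0.004, 0, 0, 0, -1]
    - [0.017, -0.0135, -0.008, 0, 0, 0, -1]
    - [0.017, -0.0135, -0.012, 0, 0, 0, -1]
    - [0.017, -0.0135, -0.015, 0, 0, 0, -1]
    - [0.017, -0.0135, -0.015, 0, 0, 0, -1]

```text
time_s: 14.97
ee_pos: [0.5216, -0.1844, -0.0016]
eef_rot: [3.138, 0.005, 1.722]
force: [-0.0, 0.3, 0.7]
grip_width: 0.0007
```

>>> servo_tool:
  rows:
    - [0, 0, -0.002, 0, 0, 0, -1]
    - [0, 0, -0.004, 0, 0, 0, -1]
    - [0, 0, -0.006, 0, 0, 0, -1]
    - [0, 0, -0.008, 0, 0, 0, -1]
    - [0, 0, -0.009, 0, 0, 0, -1]
    - [0, 0, -0.009, 0, 0, 0, -1]
    - [0, 0, -0.009, 0, 0, 0, -1]
    - [0, 0, -0.009, 0, 0, 0, -1]

```text
time_s: 15.63
ee_pos: [0.5216, -0.1844, -0.0105]
eef_rot: [3.138, 0.005, 1.722]
force: [-1.1, 0.0, -0.3]
grip_width: 0.0003
```

```bash
cat > s.py <<'E'
from h import *
import sys
p,o=snap('scene')
im=p['image'][:,:,::-1].copy()
e=o['ee_pos']; q=proj(p,o,[e,e+[0,0,.02],e+[0,0,.04],e+[0,0,.1]])
x,y=int(q[0][0]),int(q[0][1]); x0,y0=x-60,y-70
c=cv2.resize(im[y0:y0+90,x0:x0+120],None,fx=6,fy=6,interpolation=cv2.INTER_CUBIC)
for a in q: cv2.circle(c,(int((a[0]-x0+.5)*6),int((a[1]-y0+.5)*6)),3,(0,0,255),-1)
cv2.imwrite('pics/'+sys.argv[1],c); print(o['force'],e,o['time_s'])
E
python3 s.py s2.png; python3 z.py w9.png
```

```text
[-1.11365373  0.03624223 -0.27179797] [ 0.52163415 -0.18440929 -0.0104555 ] 15.6333
[-0.62239651 -0.06039368  0.11406382] [ 0.52164018 -0.18439894 -0.01042927] 15.6833
```

View pics/s2.png

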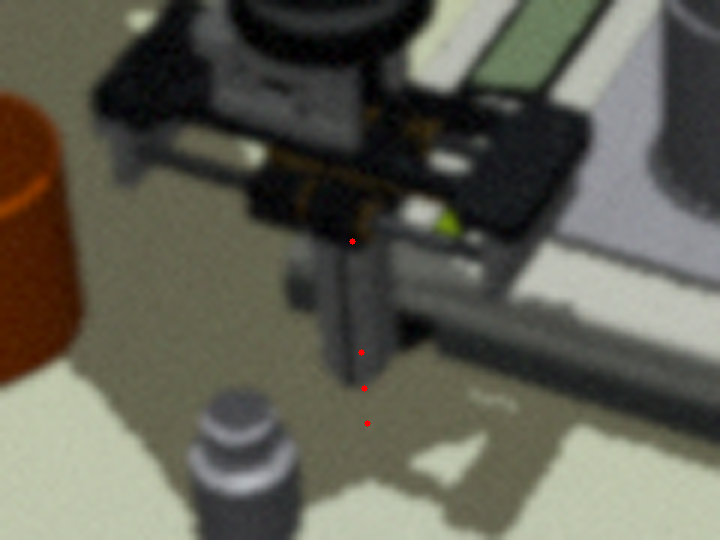

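View pics/w9.png

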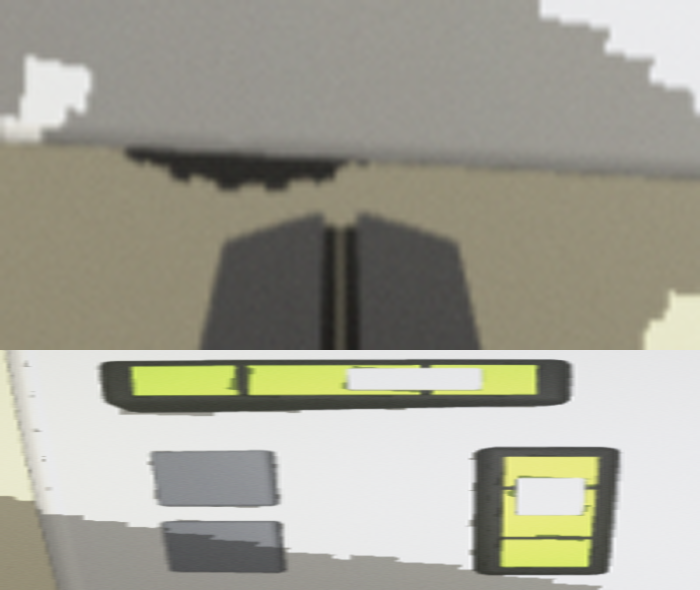

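>>> servo_tool:
  rows:
    - [0, 0.001, -0.001, 0, 0, 0, -1]
    - [0, 0.002, -0.002, 0, 0, 0, -1]
    - [-0.0005, 0.003, -0.002, 0, 0, 0, -1]
    - [-0.0005, 0.0035, -0.002, 0, 0, 0, -1]
    - [-0.0006, 0.004, -0.002, 0, 0, 0, -1]
    - [-0.0007, 0.0045, -0.002, 0, 0, 0, -1]
    - [-0.0007, 0.005, -0.002, 0, 0, 0, -1]
    - [-0.0007, 0.005, -0.002, 0, 0, 0, -1]

```text
time_s: 16.4
ee_pos: [0.5209, -0.1793, -0.0124]
eef_rot: [3.138, 0.005, 1.722]
force: [1.0, -0.2, 0.2]
grip_width: 0.0005
```

>>> servo_tool:
  rows:
    - [0, 0.0003, 0, 0, 0, 0, -1]
    - [0, 0.0006, 0, 0, 0, 0, -1]
    - [0, 0.0009, 0, 0, 0, 0, -1]
    - [-0.0002, 0.0012, 0, 0, 0, 0, -1]
    - [-0.0002, 0.0015, 0, 0, 0, 0, -1]
    - [-0.0002, 0.0015, 0, 0, 0, 0, -1]
    - [-0.0002, 0.0015, 0, 0, 0, 0, -1]
    - [-0.0002, 0.0015, 0, 0, 0, 0, -1]

```text
time_s: 17.07
ee_pos: [0.5209, -0.1787, -0.0123]
eef_rot: [3.138, 0.007, 1.722]
force: [-0.5, -6.9, -1.9]
grip_width: 0.0007
```

>>> servo_tool:
  rows:
    - [-0.0001, 0.0008, 0, 0, 0, 0, -1]
    - [-0.004, 0.0002, 0, 0, 0, 0, -1]
    - [-0.008, -0.0004, 0, 0, 0, 0, -1]
    - [-0.012, -0.001, 0, 0, 0, 0, -1]
    - [-0.016, -0.0017, 0, 0, 0, 0, -1]
    - [-0.0199, -0.0023, 0, 0, 0, 0, -1]
    - [-0.0199, -0.0023, 0, 0, 0, 0, -1]
    - [-0.0199, -0.0023, 0, 0, 0, 0, -1]

```text
time_s: 17.73
ee_pos: [0.5009, -0.1817, -0.0122]
eef_rot: [3.138, 0.008, 1.722]
force: [-0.6, -6.9, -1.9]
grip_width: 0.0005
```

```bash
python3 z.py w10.png
```

```text
[-0.59235601 -6.8581035  -1.89902953] [ 0.50094843 -0.18169447 -0.01220316] 17.7333
```

View pics/w10.png

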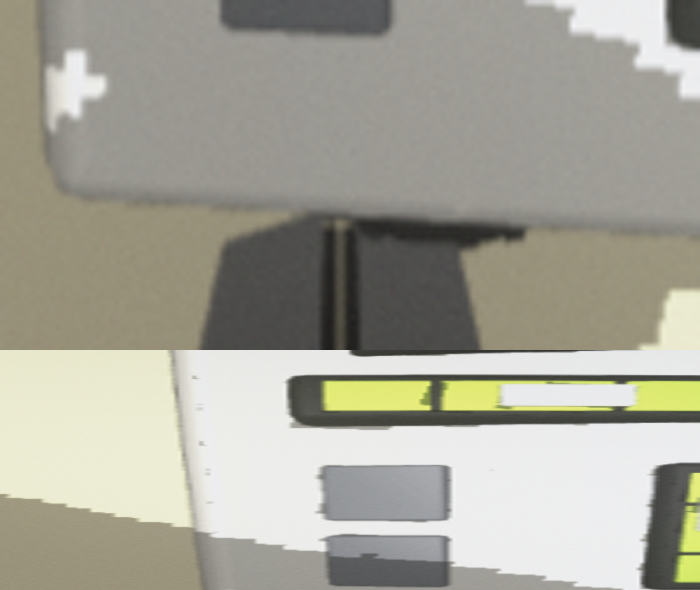

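>>> servo_tool:
  rows:
    - [0.0008, -0.005, 0, 0, 0, 0, -1]
    - [0.0008, -0.005, 0, 0, 0, 0, -1]
    - [0.0107, -0.0034, 0, 0, 0, 0, -1]
    - [0.0206, -0.0019, 0, 0, 0, 0, -1]
    - [0.0206, -0.0019, 0, 0, 0, 0, -1]
    - [0.02, 0.002, 0, 0, 0, 0, -1]
    - [0.0198, 0.0039, 0, 0, 0, 0, -1]
    - [0.0198, 0.0039, 0, 0, 0, 0, -1]

```text
time_s: 18.45
ee_pos: [0.5207, -0.1787, -0.0122]
eef_rot: [3.137, 0.01, 1.722]
force: [2.9, -10.4, -5.5]
grip_width: 0.0005
```

>>> servo_tool:
  rows:
    - [-0.0001, 0.0006, 0, 0, 0, 0, -1]
    - [-0.004, 0, 0, 0, 0, 0, -1]
    - [-0.008, -0.0006, 0, 0, 0, 0, -1]
    - [-0.012, -0.0012, 0, 0, 0, 0, -1]
    - [-0.016, -0.0019, 0, 0, 0, 0, -1]
    - [-0.0188, -0.0023, 0, 0, 0, 0, -1]
    - [-0.0188, -0.0023, 0, 0, 0, 0, -1]
    - [-0.0188, -0.0023, 0, 0, 0, 0, -1]

```text
time_s: 19.12
ee_pos: [0.5011, -0.1817, -0.0122]
eef_rot: [3.137, 0.011, 1.722]
force: [-0.3, -7.6, -2.1]
grip_width: 0.0008
```

```bash
python3 z.py w11.png
```

```text
[-0.25676293 -7.56732461 -2.06736362] [ 0.50114345 -0.18173506 -0.01216127] 19.1167
```

View pics/w11.png

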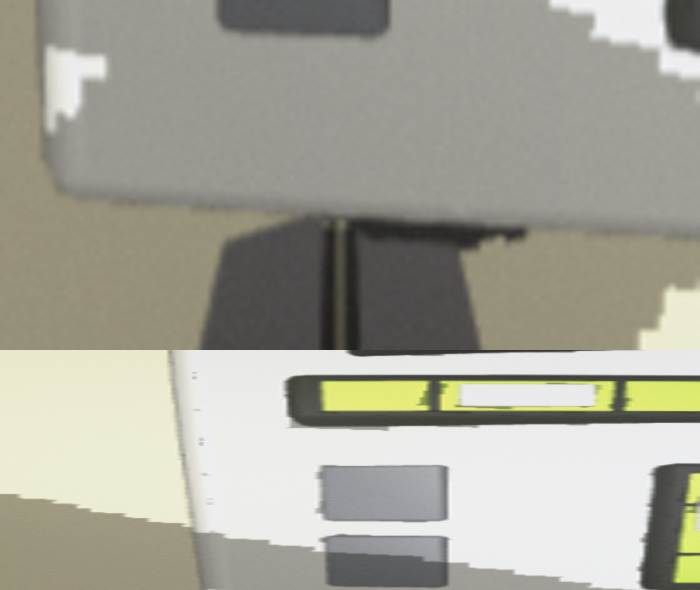

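>>> servo_tool:
  rows:
    - [0.0008, -0.006, 0, 0, 0, 0, -1]
    - [0.0008, -0.006, 0.035, 0, 0, 0, -1]
    - [0.0008, -0.006, 0.075, 0, 0, 0, -1]
    - [0.001, -0.006, 0.115, 0, 0, 0, -1]
    - [0.001, -0.006, 0.155, 0, 0, 0, -1]
    - [0.005, 0.005, 0.19, 0, 0, 0, -1]
    - [0.02, 0.03, 0.212, 0, 0, 0, -1]
    - [0.04, 0.065, 0.212, 0, 0, 0, -1]

```text
time_s: 19.83
ee_pos: [0.5423, -0.118, 0.2055]
eef_rot: [3.13, 0.015, 1.719]
force: [1.2, -0.4, 0.0]
grip_width: 0.0004
```

>>> servo_tool:
  rows:
    - [0.02, 0.035, 0, 0, 0, 0, -1]
    - [0.04, 0.07, 0, 0, 0, 0, -1]
    - [0.06, 0.105, 0, 0, 0, 0, -1]
    - [0.08, 0.14, 0, 0, 0, 0, -1]
    - [0.1, 0.175, 0, 0, 0, 0, -1]
    - [0.11, 0.2, 0, 0, 0, 0, -1]
    - [0.11, 0.215, 0, 0, 0, 0, -1]
    - [0.11, 0.215, 0, 0, 0, 0, -1]

```text
time_s: 20.5
ee_pos: [0.6518, 0.0996, 0.2047]
eef_rot: [3.131, 0.014, 1.722]
force: [0.3, 0.2, -0.1]
grip_width: 0.0006
```

Run:
```python
from h import *
p,o=snap('wrist','w12.png');print(o['ee_pos'],o['eef_rot'],o['force'],o['time_s'])
```

```text
[0.65175263 0.09957708 0.20470525] [3.13108641 0.01424    1.72183822] [ 0.27633093  0.17106704 -0.10643546] 20.5
```

View pics/w12.png

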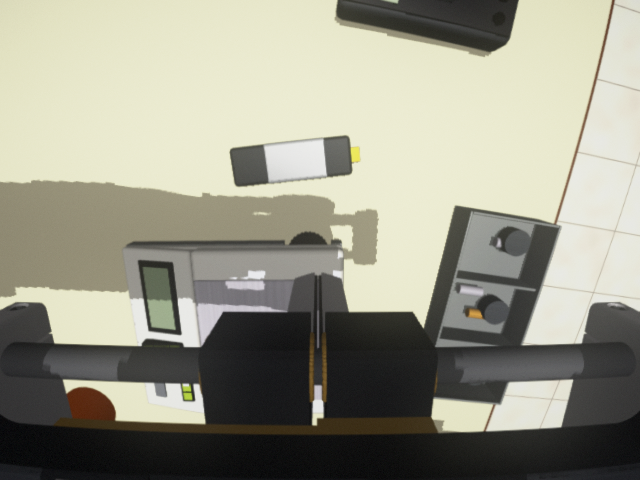

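Run:
```python
from h import *
np.set_printoptions(precision=4,suppress=True)
p,o=snap('wrist');im=p['image'][:,:,::-1]
cv2.imwrite('pics/w13.png',cv2.resize(im[125:275,220:370],None,fx=4,fy=4,interpolation=cv2.INTER_CUBIC))
R=Ro.from_euler('z',.1542).as_matrix()
for q in [(308,232),(291,243),(329,240),(235,185),(350,173)]:
    w=atz(p,o,q,.025); print(w,R.T@(w-o['ee_pos'])*1000)
print((Ro.from_euler('xyz',[np.pi,0,1.725])*Ro.from_euler('xyz',o['eef_rot']).inv()).as_rotvec())
```

```text
[0.6453 0.0818 0.025 ] [  -8.7809  -14.7325 -180.0321]
[0.6278 0.0661 0.025 ] [ -28.4174  -27.5137 -180.0321]
[0.6704 0.076  0.025 ] [  15.1572  -24.2702 -180.0321]
[0.558  0.1225 0.025 ] [ -88.7062   38.927  -180.0321]
[0.6812 0.154  0.025 ] [  37.8702   51.1089 -180.0321]
[0.0129 0.0129 0.0043]
```

View pics/w13.png

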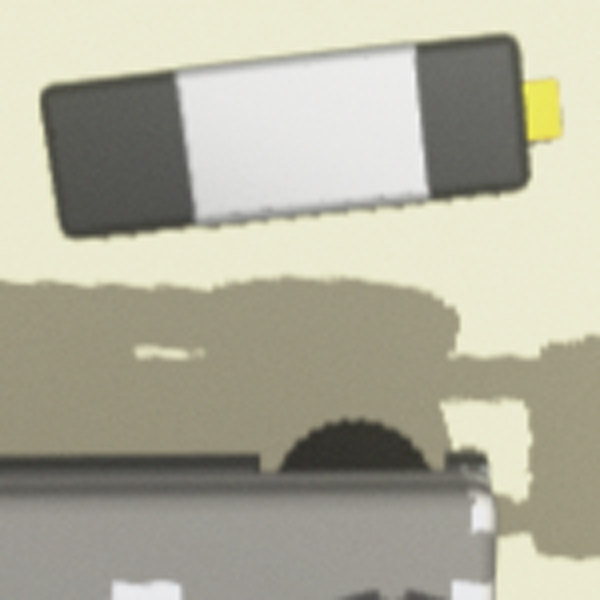

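>>> servo_tool:
  rows:
    - [0, 0, -0.04, 0.013, 0.013, 0.003, -1]
    - [0, 0.001, -0.08, 0.013, 0.013, 0.003, -1]
    - [0, 0.001, -0.12, 0.013, 0.013, 0.003, -1]
    - [0, 0.001, -0.16, 0.013, 0.013, 0.003, -1]
    - [0, 0.001, -0.19, 0.013, 0.013, 0.003, -1]
    - [0, 0.001, -0.21, 0.013, 0.013, 0.003, -1]
    - [0, 0.001, -0.216, 0.013, 0.013, 0.003, -1]
    - [0, 0.001, -0.216, 0.013, 0.013, 0.003, -1]

```text
time_s: 21.27
ee_pos: [0.6509, 0.096, -0.0115]
eef_rot: [-3.14, 0.0, 1.721]
force: [0.5, -0.7, -0.4]
grip_width: 0.0003
```

Run:
```python
from h import *
p,o=snap('wrist','w14.png');print(o['ee_pos'],o['eef_rot'],o['force'],o['time_s'])
```

```text
[ 0.65089032  0.09596853 -0.01148522] [-3.13969487e+00  6.15656603e-05  1.72085765e+00] [ 0.54555994 -0.74625807 -0.38214158] 21.2667
```

View pics/w14.png

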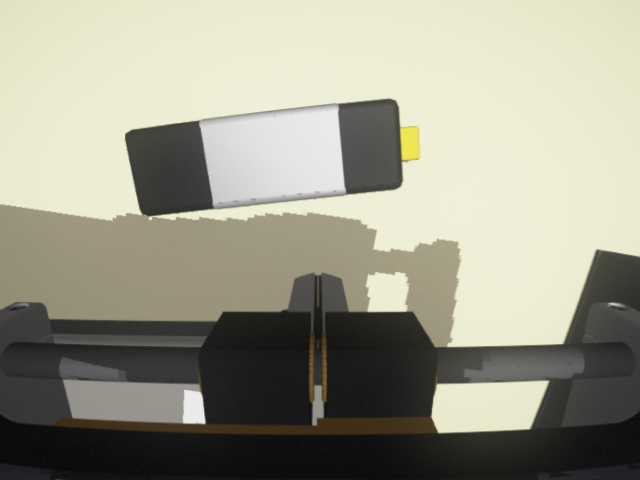

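>>> servo_tool:
  rows:
    - [0, -0.001, 0, 0, 0, 0, -1]
    - [0.0003, -0.002, 0, 0, 0, 0, -1]
    - [0.0004, -0.0025, 0, 0, 0, 0, -1]
    - [0.0005, -0.003, 0, 0, 0, 0, -1]
    - [0.0005, -0.0034, 0, 0, 0, 0, -1]
    - [0.0006, -0.0038, 0, 0, 0, 0, -1]
    - [0.0006, -0.004, 0, 0, 0, 0, -1]
    - [0.0006, -0.004, 0, 0, 0, 0, -1]

```text
time_s: 21.98
ee_pos: [0.6531, 0.0935, -0.0087]
eef_rot: [3.139, -0.001, 1.722]
force: [0.2, 7.2, 5.7]
grip_width: 0.0007
```

>>> servo_tool:
  rows:
    - [0, -0.0003, 0, 0, 0, 0, -1]
    - [0, -0.0006, 0, 0, 0, 0, -1]
    - [0, -0.0009, 0, 0, 0, 0, -1]
    - [0.0001, -0.0012, 0, 0, 0, 0, -1]
    - [0.0001, -0.0015, 0, 0, 0, 0, -1]
    - [0.0001, -0.0015, 0, 0, 0, 0, -1]
    - [0.0001, -0.0015, 0, 0, 0, 0, -1]
    - [0.0001, -0.0015, 0, 0, 0, 0, -1]

```text
time_s: 22.65
ee_pos: [0.6532, 0.0934, -0.0084]
eef_rot: [3.138, -0.003, 1.722]
force: [-0.9, 9.4, 1.8]
grip_width: 0.0001
```

>>> servo_tool:
  rows:
    - [0.0001, -0.0009, 0, 0, 0, 0, -1]
    - [-0.0038, -0.0015, 0, 0, 0, 0, -1]
    - [-0.0078, -0.0021, 0, 0, 0, 0, -1]
    - [-0.0118, -0.0028, 0, 0, 0, 0, -1]
    - [-0.0157, -0.0034, 0, 0, 0, 0, -1]
    - [-0.0177, -0.0037, 0, 0, 0, 0, -1]
    - [-0.0177, -0.0037, 0, 0, 0, 0, -1]
    - [-0.0177, -0.0037, 0, 0, 0, 0, -1]

```text
time_s: 23.32
ee_pos: [0.6349, 0.0908, -0.0084]
eef_rot: [3.139, -0.004, 1.723]
force: [-3.1, 9.3, 2.9]
grip_width: 0.0004
```

```bash
cat > sc.py <<'E'
from h import *
import sys
p,o=snap('scene')
im=p['image'][:,:,::-1].copy()
cv2.imwrite('pics/'+sys.argv[1],cv2.resize(im[230:300,240:320],None,fx=8,fy=8,interpolation=cv2.INTER_CUBIC)); print(o['force'],o['ee_pos'],o['time_s'])
E
python3 sc.py s3.png
```

```text
[-3.07815412  9.31344479  2.87773933] [ 0.63493006  0.09082298 -0.00836711] 23.3167
```

View pics/s3.png

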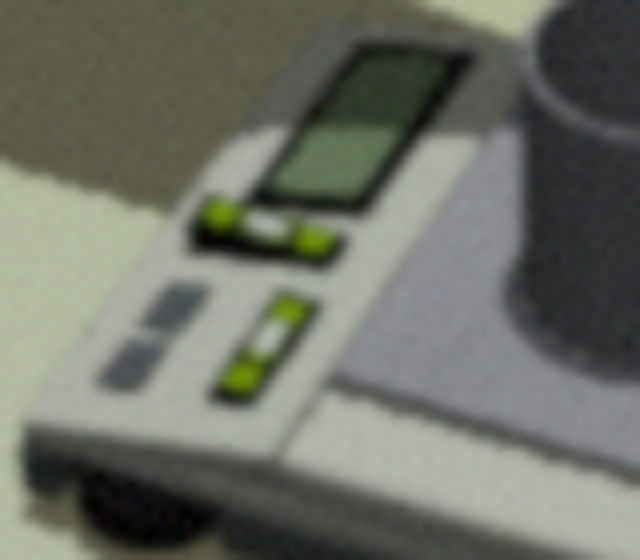

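>>> servo_tool:
  rows:
    - [-0.0008, 0.005, 0, 0, 0, 0, -1]
    - [-0.0008, 0.005, 0, 0, 0, 0, -1]
    - [0.005, 0.006, 0, 0, 0, 0, -1]
    - [0.0094, 0.0066, 0, 0, 0, 0, -1]
    - [0.0094, 0.0066, 0, 0, 0, 0, -1]
    - [0.0098, 0.003, 0, 0, 0, 0, -1]
    - [0.01, 0.0008, 0, 0, 0, 0, -1]
    - [0.01, 0.0008, 0, 0, 0, 0, -1]

```text
time_s: 24.03
ee_pos: [0.6447, 0.0926, -0.0085]
eef_rot: [3.139, -0.006, 1.722]
force: [-0.5, 9.4, -1.0]
grip_width: 0.0004
```

>>> servo_tool:
  rows:
    - [0.0001, -0.0008, 0, 0, 0, 0, -1]
    - [-0.002, -0.0011, 0, 0, 0, 0, -1]
    - [-0.0045, -0.0015, 0, 0, 0, 0, -1]
    - [-0.007, -0.0019, 0, 0, 0, 0, -1]
    - [-0.0096, -0.0023, 0, 0, 0, 0, -1]
    - [-0.0096, -0.0023, 0, 0, 0, 0, -1]
    - [-0.0096, 0.002, 0, 0, 0, 0, -1]
    - [-0.0104, 0.006, 0, 0, 0, 0, -1]

```text
time_s: 24.7
ee_pos: [0.6344, 0.0984, -0.0085]
eef_rot: [3.139, -0.006, 1.722]
force: [0.6, 0.4, 0.4]
grip_width: 0.0005
```

```bash
python3 sc.py s4.png
```

```text
[0.56048891 0.44060197 0.36952711] [ 0.63436514  0.09841193 -0.00849667] 24.7
```

View pics/s4.png

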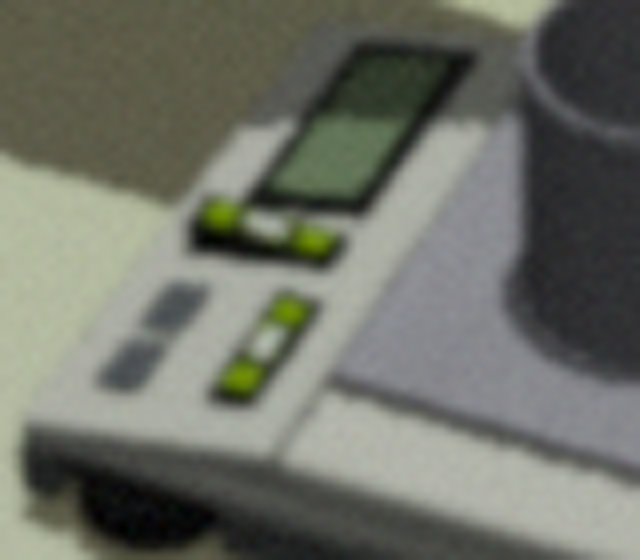

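>>> servo_tool:
  rows:
    - [0, 0, 0.04, 0, 0, 0, -1]
    - [0, 0, 0.08, 0, 0, 0, -1]
    - [0, 0, 0.12, 0, 0, 0, -1]
    - [0, 0, 0.16, 0, 0, 0, -1]
    - [0, 0, 0.2, 0, 0, 0, -1]
    - [-0.01, -0.02, 0.235, 0, 0, 0, -1]
    - [-0.03, -0.05, 0.255, 0, 0, 0, -1]
    - [-0.04, -0.085, 0.265, 0, 0, 0, -1]

```text
time_s: 25.42
ee_pos: [0.5937, 0.0142, 0.2602]
eef_rot: [3.135, -0.005, 1.724]
force: [0.7, 0.4, -0.1]
grip_width: 0.0006
```

>>> servo_tool:
  rows:
    - [-0.015, -0.035, 0, 0, 0, 0, -0.3]
    - [-0.03, -0.07, 0, 0, 0, 0, -0.3]
    - [-0.04, -0.1, 0, 0, 0, 0, -0.3]
    - [-0.04, -0.1, 0, 0, 0, 0, -0.3]
    - [-0.04, -0.1, 0, 0, 0, 0, -0.3]
    - [-0.04, -0.1, 0, 0, 0, 0, -0.3]
    - [-0.04, -0.1, 0, 0, 0, 0, -0.3]
    - [-0.04, -0.1, 0, 0, 0, 0, -0.3]

```text
time_s: 26.08
ee_pos: [0.554, -0.0848, 0.26]
eef_rot: [3.135, -0.005, 1.726]
force: [0.2, -0.7, -0.0]
grip_width: 0.0328
```

Run:
```python
from h import *
p,o=snap('wrist','w15.png');print(o['ee_pos'],o['eef_rot'],o['force'],o['grip_width'],o['time_s'])
```

```text
[ 0.55397982 -0.08480863  0.25998044] [ 3.13476142 -0.0053437   1.72592649] [ 0.17454984 -0.65304023 -0.00459682] 0.032804497555753334 26.0833
```

View pics/w15.png

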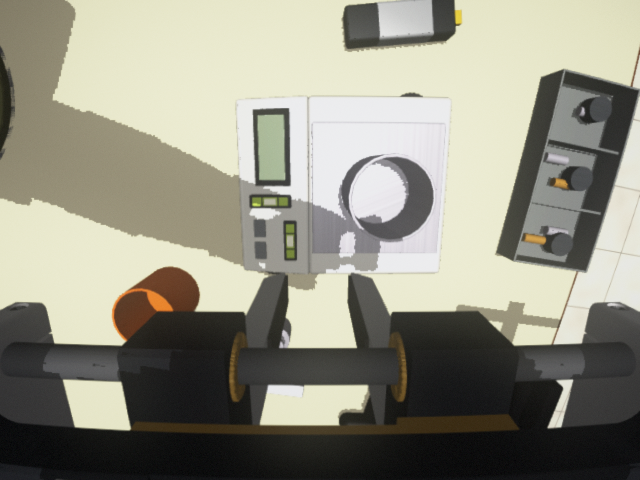

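Run:
```python
from h import *
np.set_printoptions(precision=4,suppress=True)
im=cv2.imread('pics/w15.png')
a=cv2.resize(im[190:265,245:305],None,fx=6,fy=6,interpolation=cv2.INTER_CUBIC)
b=cv2.resize(im[140:245,335:445],None,fx=4,fy=4,interpolation=cv2.INTER_CUBIC)
c=np.zeros((450,360+440,3),np.uint8);c[:,:360]=a;c[:420,360:]=b
cv2.imwrite('pics/w15c.png',c)
p,o=snap('top'); im=p['image'][:,:,::-1]
cv2.imwrite('pics/t2.png',cv2.resize(im[235:315,180:225],None,fx=7,fy=7,interpolation=cv2.INTER_CUBIC))
```

```text
(no output)
```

View pics/w15c.png

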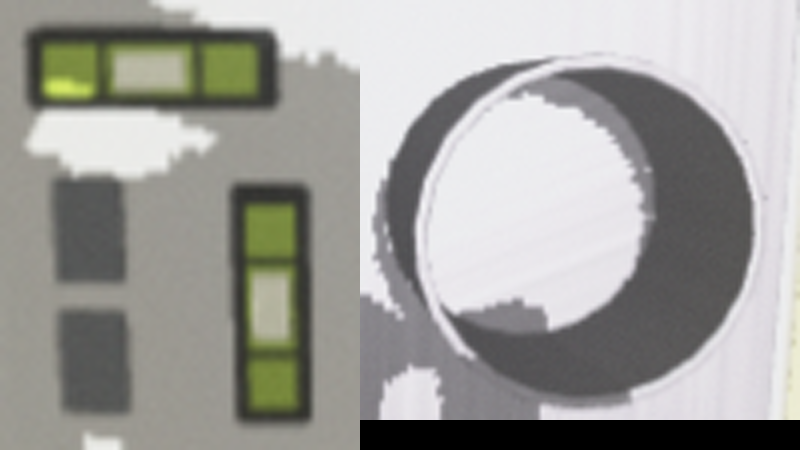

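View pics/t2.png

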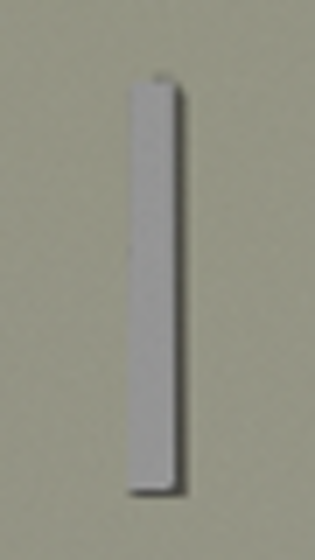

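```bash
cat > kin.py <<'E'
from h import *
from scipy.optimize import least_squares
np.set_printoptions(precision=4,suppress=True)
o=ctrl.get_obs()
D=[([1.1924,.3005,1.5216,0,1.3207,-.0666],[.1686,.5232,.1787],[-3.1404,-.0001,2.8298]),
([-.1932,.1868,1.366,-.001,1.5862,-.1888],[.5249,-.0657,.3084],[3.1392,.0015,1.5664]),
([-.414,.3313,1.5255,-.0001,1.2842,-.5655],[.5237,-.1901,.16],[3.1412,.0004,1.7223]),
([-.4015,.4992,1.6618,-.0002,.9777,-.553],[.5233,-.1824,.0138],[3.1392,.0017,1.7224]),
(list(o['qpos']),list(o['ee_pos']),list(o['eef_rot']))]
rz=lambda a:Ro.from_euler('z',a); ry=lambda a:Ro.from_euler('y',a)
def fk(q,P):
    a,h,L1,L2,e,L3=P
    A=rz(q[0]); 
    pos=np.array([a,0,h])+ry(q[1]).apply([0,0,L1])+ry(q[1]+q[2]).apply([e,0,L2])
    W=rz(q[0])*ry(q[1]+q[2])*rz(q[3])*ry(q[4])*rz(q[5])*rz(np.pi/2)
    return A.apply(pos)+W.apply([0,0,L3]),W
if __name__=='__main__':
    for q,x,r in D:
        p,W=fk(q,[0,0,0,0,0,0]); print(W.as_euler('xyz'),r)
    def f(P): return np.concatenate([fk(q,P)[0]-x for q,x,r in D])*1000
    for L3 in (None,.2,.3,.4):
        if L3 is None: r=least_squares(f,[0,.3,.4,.4,0,.3],x_scale=.1)
        else: r=least_squares(lambda P:f(list(P[:4])+[0,L3]),[0,.3,.4,.4])
        print(r.x,r.cost)
        if L3 is None: print(r.fun)
    print(o['qpos'],o['ee_pos'])
E
python3 kin.py
```

```text
[-3.1404 -0.0001  2.8298] [-3.1404, -0.0001, 2.8298]
[3.1392 0.0015 1.5664] [3.1392, 0.0015, 1.5664]
[3.1411 0.0004 1.7223] [3.1412, 0.0004, 1.7223]
[3.1392 0.0017 1.7224] [3.1392, 0.0017, 1.7224]
[ 3.1348 -0.0054  1.7257] [np.float64(3.1348322100982173), np.float64(-0.005363832051821449), np.float64(1.7257486589159365)]
[ 0.0452  4.1343  0.1182  0.4559 -0.1126  4.0649] 2925.43892117178
[ 32.7022 -16.8486  -0.7079  -4.0338 -40.3438  -2.0626 -15.5219 -33.6169
   0.5703 -12.6874 -35.1193  -0.7886  -3.3868  -7.8871   2.9888]
[0.0142 0.1629 0.3428 0.4496] 3385.3080646925932
[0.014  0.2629 0.3428 0.4496] 3360.690449599782
[0.0138 0.3629 0.3428 0.4496] 3336.828113574795
[-0.2216  0.2729  1.3697  0.0075  1.4947 -0.3771] [ 0.5539 -0.085   0.26  ]
```

```bash
python3 - <<'E'
import re
s=open('kin.py').read()
s=s.replace("a,h,L1,L2,e,L3=P","a,h,L1,L2,e,L3,dy=P").replace("[a,0,h]","[a,dy,h]").replace("[0,0,0,0,0,0])","[0]*7)").replace("[0,.3,.4,.4,0,.3]","[0,.3,.4,.4,0,.3,.03]").replace("list(P[:4])+[0,L3]","list(P[:4])+[0,L3,P[4]]").replace("[0,.3,.4,.4])","[0,.3,.4,.4,.03])")
open('kin.py','w').write(s)
E
python3 kin.py | tail -12
```

```text
[-3.1404 -0.0001  2.8298] [-3.1404, -0.0001, 2.8298]
[3.1392 0.0015 1.5664] [3.1392, 0.0015, 1.5664]
[3.1411 0.0004 1.7223] [3.1412, 0.0004, 1.7223]
[3.1392 0.0017 1.7224] [3.1392, 0.0017, 1.7224]
[ 3.1348 -0.0054  1.7257] [np.float64(3.1348322100982173), np.float64(-0.005363832051821449), np.float64(1.7257486589159365)]
[-0.0001  0.2175  0.4247  0.4475  0.0412  0.2933  0.0366] 0.003272988644313651
[-0.0145  0.0113 -0.0155 -0.0169  0.0382 -0.0246 -0.0016 -0.0302  0.0293
 -0.0225 -0.0213 -0.0086  0.021   0.0002  0.0194]
[0.0142 0.1629 0.3428 0.4496 0.0367] 9.48164328593468
[0.014  0.2629 0.3428 0.4496 0.0366] 7.653126131868829
[0.0138 0.3629 0.3428 0.4496 0.0365] 6.502706445022457
[-0.2216  0.2729  1.3697  0.0075  1.4947 -0.3771] [ 0.5539 -0.085   0.26  ]
```

```bash
cat > plan.py <<'E'
from kin import *
P=least_squares(lambda P:np.concatenate([fk(q,P)[0]-x for q,x,r in D])*1000,[0,.3,.4,.4,0,.3,.03],x_scale=.1).x
lo=np.array([-3.03,-.79,.23,-1.04,0,-2.55])+.03; hi=np.array([3.03,2.21,2.52,4.18,3.07,2.55])-.03
def ik(pos,Rm,q0):
    Rt=Ro.from_matrix(Rm)
    def f(q):
        p,W=fk(q,P); return np.r_[(p-pos)*5,(W*Rt.inv()).as_rotvec()]
    best=None
    for s in q0:
        r=least_squares(f,np.clip(s,lo+.01,hi-.01),bounds=(lo,hi),max_nfev=150)
        if r.cost<1e-6 and (best is None or np.abs(r.x-q0[0]).max()<np.abs(best-q0[0]).max()): best=r.x
    return best
G=.042 # reported TCP ahead of real hold point
def toolR(t,jaw,):
    z=t/np.linalg.norm(t); y=jaw/np.linalg.norm(jaw); x=np.cross(y,z); return np.c_[x,y,z]
E
cat > tube.py <<'E'
from plan import *
p,o=snap('top')
g=lambda u,v:(180+u/7-.5,235+v/7-.5)
for q in [(153,82),(153,490),(153,286)]: print('tube top face',atz(p,o,g(*q),.02))
q=g(153,286);print(place(p,'long_tube_centre'),place(p,'short_tube_centre'))
E
python3 tube.py
cat > search.py <<'E'
from plan import *
import sys
tc=np.array([.474,.361,.01]); bk=np.array([.616,-.039,0])
now=D[-1][0]
seeds=[now,[.6,.3,1.5,0,1.3,-1],[.6,.3,1.5,1.5,1.3,-1],[.6,.3,1.5,3.1,1.3,-1],[.6,0,2,.8,1,1],[-.3,0,2,1.5,1.5,1],[0,0,2,0,.5,1],[0,0.5,1.5,3,1,-1]]
for us in (1,-1):
  u=np.array([us*1.,0,0])
  for phi in (0,-20,-35,-45):
    ph=np.radians(phi); t=np.array([0,0,-np.cos(ph)])+u*np.sin(ph)
    hold=tc+u*.062
    for fl in (1,-1):
      jaw=fl*np.array([0,1.,0]); qp=ik(hold+t*G,toolR(t,jaw),seeds)
      if qp is None: print(us,phi,fl,'pick X'); continue
      print('PICK',us,phi,fl,qp)
      # rotation of pick->place before azimuth: about axis u x z by 90
      w=np.cross(u,[0,0,1]); R90=Ro.from_rotvec(w*np.pi/2)
      for al in range(-180,180,30):
        Rr=(Ro.from_euler('z',np.radians(al))*R90).as_matrix(); Rm=Rr@toolR(t,jaw)
        z=.071+.152
        q=ik(np.array([bk[0],bk[1],z])+Rm[:,2]*G,Rm,[qp]+seeds)
        if q is not None: print('   place az',al,'t',Rm[:,2],'camz',Rm[2,0],q,np.abs(q-qp).max().round(2))
E
python3 search.py
```

```text
tube top face [0.5559 0.372  0.02  ]
tube top face [0.3781 0.3518 0.02  ]
tube top face [0.466  0.3617 0.02  ]
[(0.93, array([203.52, 275.28]))] [(0.83, array([430.72 , 274.416])), (0.74, array([269.696, 233.28 ])), (0.44, array([202.624, 278.016]))]
PICK 1 0 1 [ 0.536   0.7391  1.3846  0.      1.0179 -1.0348]
   place az -30 t [ 0.866 -0.5   -0.   ] camz -1.0 [0.1242 0.415  2.0848 3.8985 1.0732 1.1472] 3.9
   place az 0 t [ 1.  0. -0.] camz -1.0 [-0.2066  0.3534  2.1898  2.8932  0.9868  1.7097] 2.89
   place az 30 t [ 0.866  0.5   -0.   ] camz -1.0 [-0.477   0.4501  2.0236  2.0372  1.2299  2.1569] 3.19
   place az 60 t [ 0.5    0.866 -0.   ] camz -0.9999999999999999 [-0.5484  0.6388  1.6828  1.5539  1.5889  2.3906] 3.43
PICK 1 0 -1 [0.536  0.7391 1.3846 0.     1.0179 2.1068]
   place az -30 t [ 0.866 -0.5   -0.   ] camz 1.0 [ 0.1242  0.415   2.0848  3.8985  1.0732 -1.9944] 4.1
   place az 0 t [ 1.  0. -0.] camz 1.0 [-0.2066  0.3534  2.1898  2.8932  0.9868 -1.4318] 3.54
   place az 30 t [ 0.866  0.5   -0.   ] camz 1.0 [-0.477   0.4501  2.0236  2.0372  1.2299 -0.9847] 3.09
   place az
[... 8015 characters left out ...]
 1.73
   place az -90 t [-0.      0.9397 -0.342 ] camz 0.9396926207859083 [-0.4744  0.7331  1.268   1.0407  1.8208 -0.5837] 1.49
   place az -60 t [-0.4698  0.8138 -0.342 ] camz 0.9396926207859082 [-0.3677  0.965   0.8552  0.8566  2.2445 -0.6773] 1.67
   place az -30 t [-0.8138  0.4698 -0.342 ] camz 0.9396926207859084 [-0.233   1.1718  0.4716  0.5851  2.6324 -0.9445] 2.06
   place az 0 t [-0.9397  0.     -0.342 ] camz 0.9396926207859083 [-0.0887  1.2613  0.3021 -0.2435  2.7891 -1.8302] 2.22
   place az 30 t [-0.8138 -0.4698 -0.342 ] camz 0.9396926207859084 [ 0.0516  1.1266  0.5564 -0.778   2.4872 -2.4072] 1.95
-1 -20 -1 pick X
-1 -35 1 pick X
-1 -35 -1 pick X
-1 -45 1 pick X
-1 -45 -1 pick X
```

The bubbles in both levels are centred. Next I'll go to the long tube.

>>> servo_tool:
  rows:
    - [-0.011, 0.034, 0, 0, 0, 0.12, 0]
    - [-0.022, 0.068, 0, 0, 0, 0.24, 0]
    - [-0.033, 0.102, 0, 0, 0, 0.36, 0]
    - [-0.044, 0.136, -0.005, 0, 0, 0.48, 0]
    - [-0.055, 0.17, -0.01, 0, 0, 0.6, 0]
    - [-0.066, 0.204, -0.02, 0, 0, 0.72, 0]
    - [-0.077, 0.238, -0.03, 0, 0, 0.84, 0]
    - [-0.088, 0.272, -0.04, 0, 0, 0.96, 0]

```text
time_s: 27.0
ee_pos: [0.4649, 0.1883, 0.2199]
eef_rot: [3.134, -0.005, 2.691]
force: [1.0, -0.2, 0.3]
grip_width: 0.0469
```

>>> servo_tool:
  rows:
    - [-0.012, 0.034, -0.01, 0, 0, 0.12, 0]
    - [-0.024, 0.068, -0.02, 0, 0, 0.24, 0]
    - [-0.036, 0.1, -0.03, 0, 0, 0.36, 0]
    - [-0.048, 0.13, -0.04, 0, 0, 0.48, 0]
    - [-0.058, 0.155, -0.05, 0, 0, 0.56, 0]
    - [-0.058, 0.168, -0.06, 0, 0, 0.57, 0]
    - [-0.058, 0.168, -0.06, 0, 0, 0.57, 0]
    - [-0.058, 0.168, -0.06, 0, 0, 0.57, 0]

```text
time_s: 27.67
ee_pos: [0.4066, 0.3563, 0.1595]
eef_rot: [3.135, -0.006, -3.022]
force: [-0.2, -0.5, 0.4]
grip_width: 0.0468
```

Run:
```python
from h import *
p,o=snap('wrist','w16.png');print(o['ee_pos'],o['eef_rot'],o['force'],o['grip_width'],o['time_s'])
print((Ro.from_euler('xyz',[np.pi,0,np.pi+.113])*Ro.from_euler('xyz',o['eef_rot']).inv()).as_rotvec())
```

```text
[0.40659932 0.35631104 0.1595148 ] [ 3.13495789 -0.00575826 -3.02156312] [-0.18197488 -0.46220531  0.40122374] 0.04683594565047673 27.6667
[-0.00592037 -0.0064905  -0.00701039]
```

View pics/w16.png

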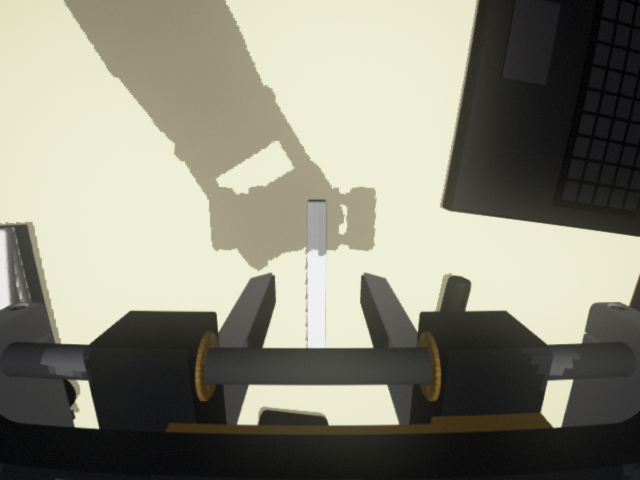

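Run:
```python
from h import *
np.set_printoptions(precision=4,suppress=True)
p,o=snap('wrist');im=p['image']
c=[]
for v in range(206,345,6):
    r=im[v,280:355].astype(int); s=r.sum(1)
    sat=(r.max(1)-r.min(1)) # bench is yellowish
    m=np.where(sat<14)[0]
    if len(m)>8:
        c.append((280+(m.min()+m.max())/2,v)); 
        print(v,280+m.min(),280+m.max())
W=np.array([atz(p,o,q,.02) for q in c]); k=np.polyfit(W[:,0],W[:,1],1)
print('yaw',np.arctan(k[0]),'y at .408',np.polyval(k,.408))
print('end',atz(p,o,(316.5,201),.02), atz(p,o,(316.5,200),.02))
```

```text
206 308 326
212 308 326
218 308 326
224 308 326
230 308 326
236 308 326
242 308 326
248 308 326
254 308 325
260 308 326
266 308 325
272 308 325
278 308 325
284 308 325
290 308 325
296 308 325
302 308 325
308 308 325
314 308 325
320 308 325
326 308 325
332 308 325
338 308 325
344 308 325
yaw 0.11378924599756518 y at .408 0.3547409947931302
end [0.3778 0.3508 0.02  ] [0.3769 0.3506 0.02  ]
```

>>> servo_tool:
  rows:
    - [0.001, -0.0016, -0.04, -0.006, -0.0065, -0.007, 0]
    - [0.001, -0.0016, -0.08, -0.006, -0.0065, -0.007, 0]
    - [0.001, -0.0016, -0.115, -0.006, -0.0065, -0.007, 0]
    - [0.001, -0.0016, -0.145, -0.006, -0.0065, -0.007, 0]
    - [0.001, -0.0016, -0.165, -0.006, -0.0065, -0.007, 0]
    - [0.001, -0.0016, -0.173, -0.006, -0.0065, -0.007, 0]
    - [0.001, -0.0016, -0.176, -0.006, -0.0065, -0.007, 0]
    - [0.001, -0.0016, -0.176, -0.006, -0.0065, -0.007, 0]

```text
time_s: 28.43
ee_pos: [0.4091, 0.3539, -0.0147]
eef_rot: [3.14, 0.002, -3.031]
force: [-0.6, -0.5, 0.4]
grip_width: 0.0469
```

```bash
python3 - <<'E'
from h import *
p,o=snap('wrist','w17.png');print(o['ee_pos'],o['eef_rot'],o['force'],o['grip_width'],o['time_s'])
E
sed -i 's/x0,y0=x-60,y-70/x0,y0=x-60,y-60/' s.py; python3 s.py s5.png
```

```text
[ 0.40907475  0.35385956 -0.01470944] [ 3.14039268e+00  2.30541031e-03 -3.03129709e+00] [-0.58445836 -0.4976578   0.43700155] 0.04693024192313361 28.4333
[-1.10650185  0.94101842  0.23829911] [ 0.40926585  0.35420754 -0.01411395] 28.4833
```

View pics/w17.png

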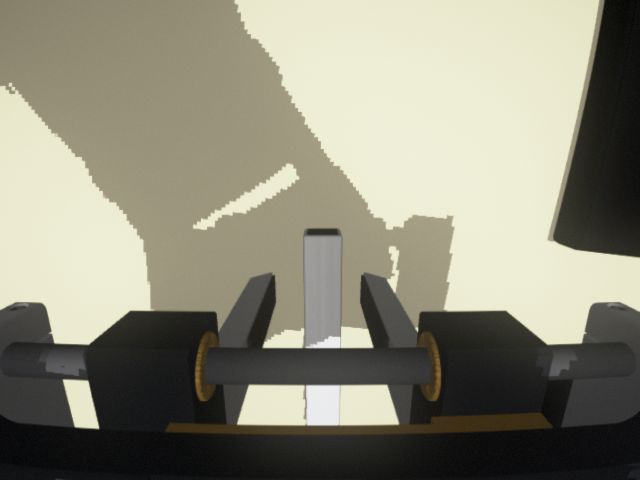

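View pics/s5.png

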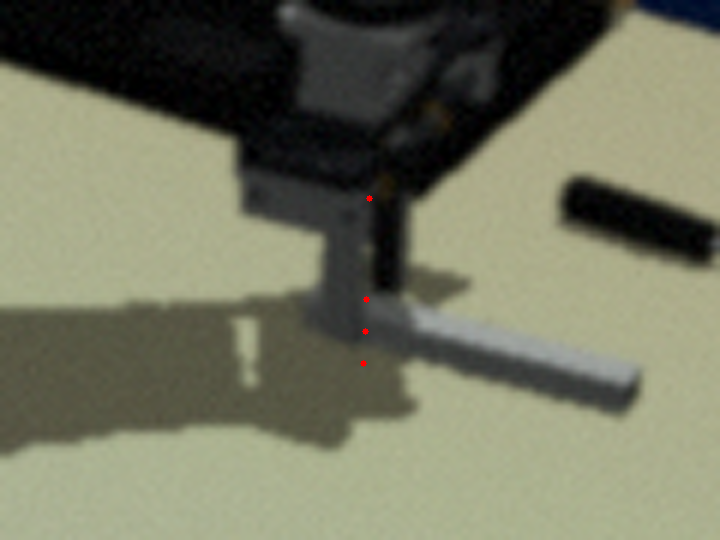

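>>> servo_tool:
  rows:
    - [-0.001, 0.0015, -0.002, 0, 0, 0, 0]
    - [-0.001, 0.0015, -0.003, 0, 0, 0, 0]
    - [-0.001, 0.0015, -0.003, 0, 0, 0, -1]
    - [-0.001, 0.0015, -0.003, 0, 0, 0, -1]
    - [-0.001, 0.0015, -0.003, 0, 0, 0, -1]
    - [-0.001, 0.0015, -0.003, 0, 0, 0, -1]
    - [-0.001, 0.0015, -0.003, 0, 0, 0, -1]
    - [-0.001, 0.0015, -0.003, 0, 0, 0, -1]
  newtons: 25

```text
time_s: 29.2
ee_pos: [0.4083, 0.3559, -0.0168]
eef_rot: [3.14, 0.004, -3.031]
force: [-0.4, -1.4, 0.6]
grip_width: 0.0196
```

Run:
```python
from h import *
o=ctrl.get_obs();print(o['ee_pos'],o['eef_rot'],o['force'],o['grip_width'],o['time_s'])
```

```text
[ 0.40832942  0.35592642 -0.016839  ] [ 3.13951749  0.00363011 -3.03087568] [-0.42340392 -1.4192452   0.63515642] 0.01959417201222467 29.2
```

>>> servo_tool:
  rows:
    - [0, 0, 0.01, 0, 0, 0, -1]
    - [0, 0, 0.03, 0, 0, 0, -1]
    - [0, 0, 0.06, 0, 0, 0, -1]
    - [0, 0, 0.1, 0, 0, 0, -1]
    - [0, 0, 0.14, 0, 0, 0, -1]
    - [0, 0, 0.18, 0, 0, 0, -1]
    - [0, 0, 0.22, 0, 0, 0, -1]
    - [0, 0, 0.25, 0, 0, 0, -1]

```text
time_s: 29.87
ee_pos: [0.4083, 0.3559, 0.2376]
eef_rot: [3.138, 0.007, -3.031]
force: [-0.2, 0.5, -0.0]
grip_width: 0.0196
```

Run:
```python
from h import *
p,o=snap('scene');print(o['ee_pos'],o['eef_rot'],o['force'],o['grip_width'],o['time_s'])
cv2.imwrite('pics/s6.png',cv2.resize(p['image'][60:280,200:500,::-1],None,fx=2.6,fy=2.6))
```

```text
[0.40829039 0.35591237 0.2376283 ] [ 3.13778275  0.00657025 -3.0307901 ] [-0.21399422  0.48804617 -0.04531354] 0.019605685884476476 29.8667
```

View pics/s6.png

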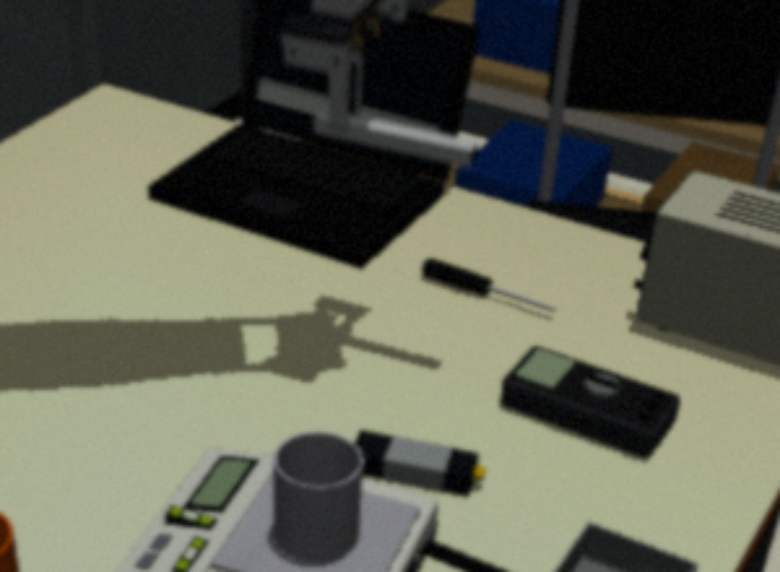

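```bash
cat > path.py <<'E'
from plan import *
import sys
G=.0268
Rg=Ro.from_euler('xyz',[3.1395,.0036,-3.0309])
psi=.1138; u=-np.array([np.cos(psi),np.sin(psi),0]); w=np.cross(u,[0,0,1])
az=np.radians(-90)-psi
Rp=(Ro.from_euler('z',az)*Ro.from_rotvec(w*np.pi/2)*Rg)
bk=np.array([.616,-.039])
# hold point relative: tube axis at TCP - G*z
def tcp(xy,zbot): return np.array([xy[0],xy[1],zbot+.1488])+Rp.apply([0,0,G])
if __name__=='__main__':
    o=ctrl.get_obs(); q0=np.array(o['qpos'])
    print('t',Rp.apply([0,0,1]),Rp.apply([1,0,0]))
    qa=ik(tcp(bk,.215),Rp.as_matrix(),[q0,[-.49,.7,1.2,1.29,1.98,-.6]]); qb=ik(tcp(bk,.072),Rp.as_matrix(),[qa])
    print(q0,qa,qb)
    R0=Ro.from_euler('xyz',o['eef_rot']); tu0=Rg.inv().apply(u)
    for i in range(1,21):
        s=i/20; q=q0+(qa-q0)*s; p,W=fk(q,P)
        top=p-W.apply([0,0,G])+W.apply(tu0)*.031; bot=p-W.apply([0,0,G])-W.apply(tu0)*.149
        print(i,(p-o['ee_pos']).round(3),(W*R0.inv()).as_rotvec().round(3),'bot',bot.round(3),'tcp',p.round(3))
E
python3 path.py
```

```text
t [ 0.0021  1.     -0.0036] [0.0031 0.0036 1.    ]
[ 0.6494  0.2339  1.4571 -0.0001  1.436  -1.0322] [-0.5188  0.7062  1.1835  1.3907  2.0578 -0.3617] [-0.5188  0.8818  1.2397  1.2786  2.0033 -0.6131]
1 [ 0.006 -0.009 -0.006] [ 0.032  0.074 -0.1  ] bot [0.566 0.349 0.254] tcp [0.416 0.348 0.237]
2 [ 0.012 -0.018 -0.01 ] [ 0.065  0.148 -0.197] bot [0.572 0.325 0.238] tcp [0.422 0.339 0.232]
3 [ 0.019 -0.027 -0.013] [ 0.101  0.221 -0.293] bot [0.577 0.302 0.224] tcp [0.429 0.33  0.23 ]
4 [ 0.027 -0.035 -0.014] [ 0.14   0.294 -0.386] bot [0.581 0.28  0.211] tcp [0.437 0.322 0.229]
5 [ 0.036 -0.043 -0.013] [ 0.181  0.366 -0.477] bot [0.584 0.26  0.2  ] tcp [0.446 0.314 0.229]
6 [ 0.046 -0.052 -0.011] [ 0.224  0.438 -0.565] bot [0.586 0.24  0.19 ] tcp [0.456 0.304 0.232]
7 [ 0.057 -0.062 -0.007] [ 0.271  0.509 -0.649] bot [0.588 0.222 0.182] tcp [0.467 0.295 0.235]
8 [ 0.069 -0.073 -0.002] [ 0.32   0.579 -0.73 ] bot [0.59  0.204 0.176] tcp [0.478 0.284 0.24 ]
9 [ 0.082 -0.085  0.004] [ 0.372  0.649 -0.807] bot [0.591 0.187 0.171] tcp [0.491 0.271 0.247]
10 [ 0.095 -0.099  0.012] [ 0.428  
[... 340 characters left out ...]
0.203 0.283]
14 [ 0.152 -0.177  0.051] [ 0.681  0.98  -1.117] bot [0.603 0.1   0.172] tcp [0.561 0.18  0.294]
15 [ 0.165 -0.203  0.062] [ 0.753  1.041 -1.162] bot [0.607 0.08  0.177] tcp [0.575 0.154 0.305]
16 [ 0.177 -0.231  0.074] [ 0.828  1.1   -1.201] bot [0.61  0.059 0.183] tcp [0.587 0.126 0.317]
17 [ 0.188 -0.262  0.086] [ 0.906  1.156 -1.232] bot [0.612 0.037 0.19 ] tcp [0.597 0.095 0.329]
18 [ 0.196 -0.296  0.098] [ 0.986  1.209 -1.257] bot [0.615 0.013 0.197] tcp [0.606 0.061 0.341]
19 [ 0.203 -0.331  0.11 ] [ 1.07   1.257 -1.274] bot [ 0.616 -0.012  0.206] tcp [0.612 0.026 0.352]
20 [ 0.206 -0.369  0.121] [ 1.155  1.302 -1.284] bot [ 0.616 -0.039  0.215] tcp [ 0.616 -0.012  0.364]
```

```bash
cat > rows.py <<'E'
from path import *
# rows.py N zbot : joint path from now to pose above beaker, N rows, prints first 8
o=ctrl.get_obs(); q0=np.array(o['qpos']); N=int(sys.argv[1]); zb=float(sys.argv[2])
qa=ik(tcp(bk,zb),Rp.as_matrix(),[q0,[-.5188,.7062,1.1835,1.3907,2.0578,-.3617]])
R0=Ro.from_euler('xyz',o['eef_rot'])
for i in range(1,9):
    s=min(i/N,1); p,W=fk(q0+(qa-q0)*s,P)
    print([float(x) for x in np.r_[(p-o['ee_pos']).round(4),(W*R0.inv()).as_rotvec().round(3)]]+[-1])
E
python3 rows.py 24 .215
```

```text
[0.0049, -0.0078, -0.0051, 0.026, 0.062, -0.083, -1]
[0.0101, -0.0152, -0.0091, 0.054, 0.124, -0.165, -1]
[0.0158, -0.0223, -0.0119, 0.083, 0.185, -0.245, -1]
[0.0219, -0.0293, -0.0135, 0.114, 0.246, -0.324, -1]
[0.0287, -0.0363, -0.014, 0.146, 0.306, -0.402, -1]
[0.0362, -0.0434, -0.0133, 0.181, 0.366, -0.477, -1]
[0.0443, -0.0509, -0.0116, 0.217, 0.426, -0.55, -1]
[0.0532, -0.0588, -0.0089, 0.255, 0.485, -0.621, -1]
```

>>> servo_tool:
  rows:
    - [0.005, -0.008, -0.005, 0.026, 0.062, -0.083, -1]
    - [0.01, -0.015, -0.009, 0.054, 0.124, -0.165, -1]
    - [0.016, -0.022, -0.012, 0.083, 0.185, -0.245, -1]
    - [0.022, -0.029, -0.013, 0.114, 0.246, -0.324, -1]
    - [0.029, -0.036, -0.014, 0.146, 0.306, -0.402, -1]
    - [0.036, -0.043, -0.013, 0.181, 0.366, -0.477, -1]
    - [0.044, -0.051, -0.012, 0.217, 0.426, -0.55, -1]
    - [0.053, -0.059, -0.009, 0.255, 0.485, -0.621, -1]

```text
time_s: 30.58
ee_pos: [0.4628, 0.2974, 0.2342]
eef_rot: [2.973, -0.507, 2.653]
force: [-0.5, -0.3, -0.4]
grip_width: 0.0198
```

```bash
python3 rows.py 16 .215; python3 -c "
from h import *
o=ctrl.get_obs();print(o['ee_pos'],o['qpos'],o['force'],o['grip_width'])"
```

```text
[0.0096, -0.0086, 0.0038, 0.04, 0.055, -0.071, -1]
[0.0199, -0.0182, 0.0085, 0.083, 0.109, -0.14, -1]
[0.0308, -0.0287, 0.0141, 0.128, 0.161, -0.207, -1]
[0.0421, -0.0405, 0.0205, 0.174, 0.211, -0.272, -1]
[0.0538, -0.0537, 0.0276, 0.223, 0.26, -0.334, -1]
[0.0657, -0.0683, 0.0353, 0.274, 0.307, -0.394, -1]
[0.0777, -0.0846, 0.0437, 0.327, 0.352, -0.452, -1]
[0.0895, -0.1026, 0.0525, 0.382, 0.395, -0.506, -1]
[0.46276691 0.29742954 0.23416402] [ 0.25774054  0.39134945  1.36644694  0.46613386  1.64437619 -0.80797546] [-0.45698069 -0.31646498 -0.37078134] 0.019795980334247176
```

>>> servo_tool:
  rows:
    - [0.01, -0.009, 0.004, 0.04, 0.055, -0.071, -1]
    - [0.02, -0.018, 0.009, 0.083, 0.109, -0.14, -1]
    - [0.031, -0.029, 0.014, 0.128, 0.161, -0.207, -1]
    - [0.042, -0.041, 0.021, 0.174, 0.211, -0.272, -1]
    - [0.054, -0.054, 0.028, 0.223, 0.26, -0.334, -1]
    - [0.066, -0.068, 0.035, 0.274, 0.307, -0.394, -1]
    - [0.078, -0.085, 0.044, 0.327, 0.352, -0.452, -1]
    - [0.09, -0.103, 0.053, 0.382, 0.395, -0.506, -1]

```text
time_s: 31.25
ee_pos: [0.5532, 0.1935, 0.2879]
eef_rot: [2.952, -1.054, 2.147]
force: [-0.9, 0.6, -0.8]
grip_width: 0.02
```

```bash
python3 rows.py 8 .215; python3 -c "
from h import *
p,o=snap('scene','s7.png');print(o['ee_pos'],o['qpos'],o['force'],o['grip_width'])"
```

```text
[0.0113, -0.0197, 0.0091, 0.056, 0.036, -0.055, -1]
[0.0221, -0.0411, 0.0184, 0.113, 0.07, -0.108, -1]
[0.0321, -0.0643, 0.028, 0.171, 0.1, -0.159, -1]
[0.0411, -0.0894, 0.0377, 0.231, 0.126, -0.208, -1]
[0.0489, -0.1161, 0.0474, 0.292, 0.149, -0.255, -1]
[0.0553, -0.1445, 0.057, 0.353, 0.169, -0.299, -1]
[0.06, -0.1744, 0.0666, 0.416, 0.185, -0.341, -1]
[0.0629, -0.2057, 0.0758, 0.479, 0.196, -0.381, -1]
[0.55316146 0.19350041 0.28785593] [-0.13327422  0.55046603  1.27135758  0.93138979  1.85427326 -0.58236958] [-0.88393931  0.63808395 -0.7896645 ] 0.01996478964592485
```

View pics/s7.png

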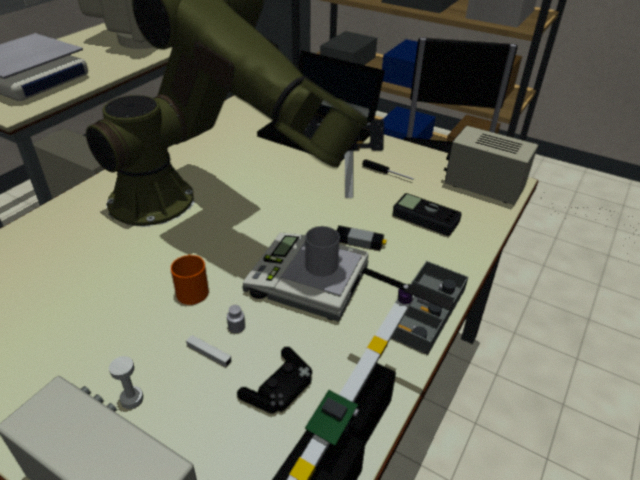

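>>> servo_tool:
  rows:
    - [0.011, -0.02, 0.009, 0.056, 0.036, -0.055, -1]
    - [0.022, -0.041, 0.018, 0.113, 0.07, -0.108, -1]
    - [0.032, -0.064, 0.028, 0.171, 0.1, -0.159, -1]
    - [0.041, -0.089, 0.038, 0.231, 0.126, -0.208, -1]
    - [0.049, -0.116, 0.047, 0.292, 0.149, -0.255, -1]
    - [0.055, -0.144, 0.057, 0.353, 0.169, -0.299, -1]
    - [0.06, -0.174, 0.067, 0.416, 0.185, -0.341, -1]
    - [0.063, -0.206, 0.076, 0.479, 0.196, -0.381, -1]

```text
time_s: 31.97
ee_pos: [0.6177, -0.0173, 0.3643]
eef_rot: [-1.194, -1.561, -0.386]
force: [-0.4, 0.7, -0.7]
grip_width: 0.0198
```

```bash
cat > chk.py <<'E'
from path import *
n=sys.argv[1]
for c in ('scene','top'):
    p,o=snap(c); im=p['image'][:,:,::-1].copy()
    p0=o['ee_pos']; R0=Ro.from_euler('xyz',o['eef_rot'])
    h=p0-R0.apply([0,0,G]); ax=R0.apply(Rg.inv().apply(u))
    q=proj(p,o,[h+ax*.031,h-ax*.149,[bk[0],bk[1],.157],[bk[0],bk[1],.071]])
    x0,y0=(int(q[2][0])-70,int(q[2][1])-90)
    cc=cv2.resize(im[y0:y0+130,x0:x0+150],None,fx=4.5,fy=4.5,interpolation=cv2.INTER_CUBIC)
    for a in q: cv2.circle(cc,tuple(int(v) for v in ((a-[x0,y0]+.5)*4.5)),3,(0,0,255),-1)
    cv2.imwrite(f'pics/{n}_{c}.png',cc)
print(p0,o['eef_rot'],'hold',h,'axis',ax,'bot',h-ax*.149,o['force'],o['grip_width'],o['time_s'])
print('rot err',(Rp*R0.inv()).as_rotvec())
E
python3 chk.py c1; python3 rows.py 4 .215
```

```text
[ 0.6177 -0.0228  0.364 ] [-0.8979 -1.5561 -0.69  ] hold [ 0.6173 -0.0496  0.3637] axis [ 0.0081 -0.0129  0.9999] bot [ 0.6161 -0.0477  0.2148] [-1.3242 -3.9201 -1.2073] 0.020240870476390976 32.0167
rot err [-0.0128 -0.0082  0.015 ]
[-0.0004, 0.002, 0.0002, -0.002, -0.002, 0.003, -1]
[-0.0008, 0.0041, 0.0003, -0.004, -0.004, 0.006, -1]
[-0.0012, 0.0061, 0.0005, -0.006, -0.006, 0.009, -1]
[-0.0016, 0.0081, 0.0007, -0.008, -0.008, 0.012, -1]
[-0.0016, 0.0081, 0.0007, -0.008, -0.008, 0.012, -1]
[-0.0016, 0.0081, 0.0007, -0.008, -0.008, 0.012, -1]
[-0.0016, 0.0081, 0.0007, -0.008, -0.008, 0.012, -1]
[-0.0016, 0.0081, 0.0007, -0.008, -0.008, 0.012, -1]
```

View pics/c1_scene.png

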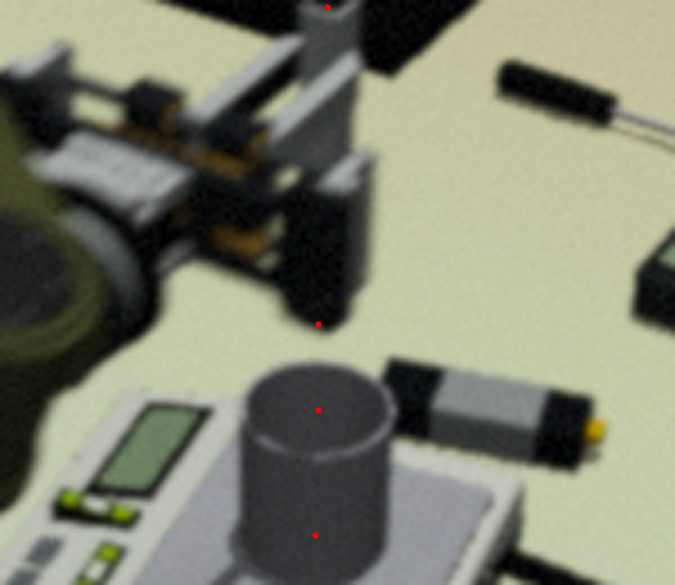

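View pics/c1_top.png

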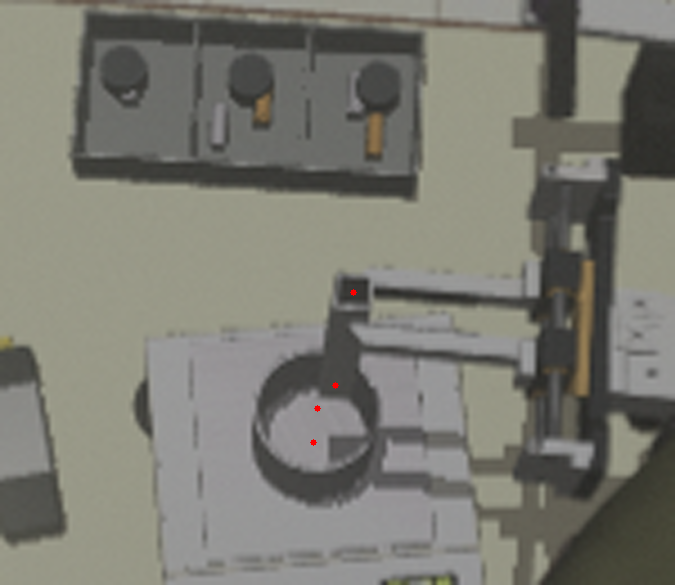

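>>> servo_tool:
  rows:
    - [-0.001, 0.004, 0, -0.004, -0.004, 0.006, -1]
    - [-0.0016, 0.008, 0, -0.008, -0.008, 0.012, -1]
    - [-0.0016, 0.008, 0, -0.008, -0.008, 0.012, -1]
    - [-0.0016, 0.008, -0.01, -0.008, -0.008, 0.012, -1]
    - [-0.0016, 0.008, -0.025, -0.008, -0.008, 0.012, -1]
    - [-0.0016, 0.008, -0.04, -0.008, -0.008, 0.012, -1]
    - [-0.0016, 0.008, -0.05, -0.008, -0.008, 0.012, -1]
    - [-0.0016, 0.008, -0.05, -0.008, -0.008, 0.012, -1]

```text
time_s: 32.73
ee_pos: [0.6159, -0.0115, 0.3107]
eef_rot: [-1.975, -1.564, 0.403]
force: [-0.5, 0.1, -1.6]
grip_width: 0.0197
```

```bash
python3 chk.py c2
```

```text
[ 0.6161 -0.0117  0.3121] [-2.1785 -1.5652  0.6067] hold [ 0.616  -0.0385  0.3122] axis [ 0.0015 -0.0004  1.    ] bot [ 0.6158 -0.0385  0.1632] [ 0.8755 -0.0808  0.1737] 0.0199690127502114 32.7833
rot err [-0.0004 -0.0015 -0.0011]
```

View pics/c2_top.png

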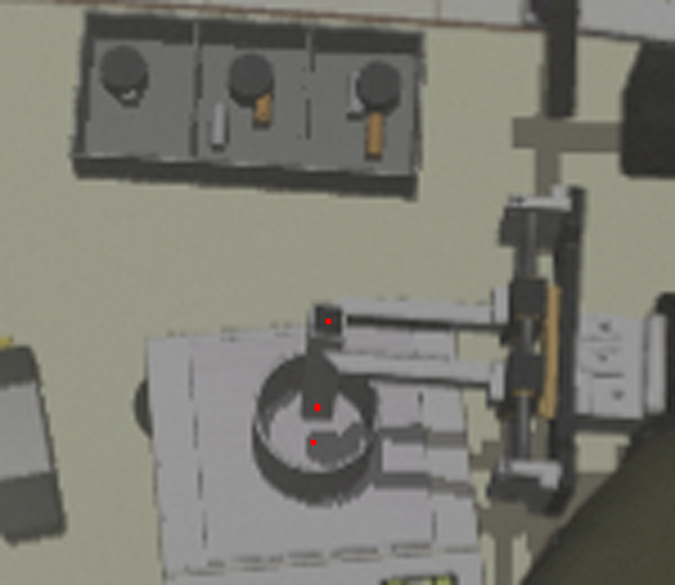

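>>> servo_tool:
  rows:
    - [0, 0, -0.012, 0, 0, 0, -1]
    - [0, 0, -0.024, 0, 0, 0, -1]
    - [0, 0, -0.036, 0, 0, 0, -1]
    - [0, 0, -0.048, 0, 0, 0, -1]
    - [0, 0, -0.06, 0, 0, 0, -1]
    - [0, 0, -0.072, 0, 0, 0, -1]
    - [0, 0, -0.08, 0, 0, 0, -1]
    - [0, 0, -0.082, 0, 0, 0, -1]

```text
time_s: 33.5
ee_pos: [0.616, -0.0119, 0.2292]
eef_rot: [-2.06, -1.565, 0.487]
force: [-0.5, -0.4, -0.8]
grip_width: 0.0198
```

```bash
python3 chk.py c3
```

```text
[ 0.6161 -0.0119  0.2298] [-2.164  -1.5653  0.5919] hold [ 0.616  -0.0387  0.2299] axis [ 0.0014 -0.0005  1.    ] bot [ 0.6158 -0.0386  0.0809] [ 0.1185  1.0014 -0.8882] 0.019784928499635427 33.55
rot err [-0.0005 -0.0014 -0.0008]
```

View pics/c3_scene.png

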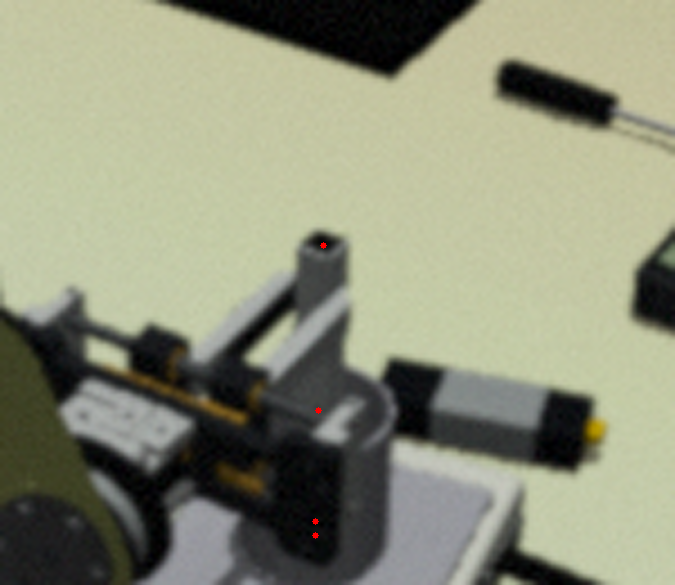

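View pics/c3_top.png

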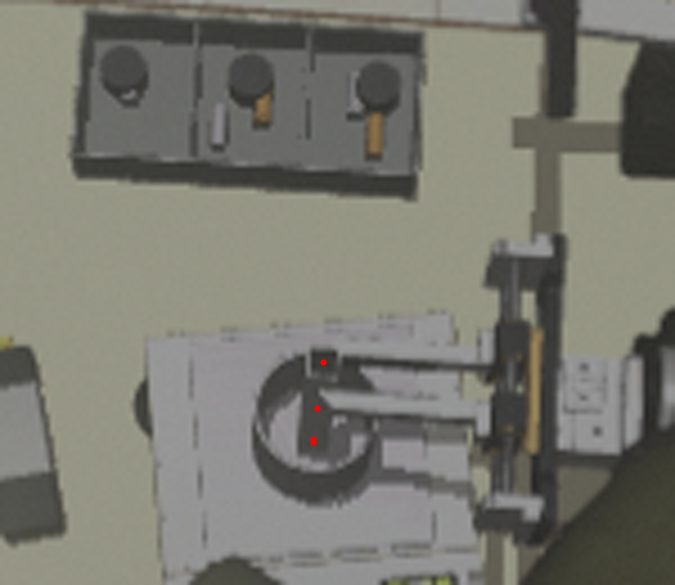

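>>> servo_tool:
  rows:
    - [0, 0, -0.002, 0, 0.001, 0, -1]
    - [0, 0, -0.004, 0, 0.001, 0, -1]
    - [0, 0, -0.005, 0, 0.001, 0, -1]
    - [0, 0, -0.006, 0, 0.001, 0, -1]
    - [0, 0, -0.007, 0, 0.001, 0, -1]
    - [0, 0, -0.0075, 0, 0.001, 0, -1]
    - [0, 0, -0.008, 0, 0.001, 0, -1]
    - [0, 0, -0.008, 0, 0.001, 0, -1]

```text
time_s: 34.27
ee_pos: [0.6162, -0.012, 0.2227]
eef_rot: [-2.214, -1.565, 0.642]
force: [0.4, -0.3, -0.3]
grip_width: 0.0194
```

>>> servo_tool:
  rows:
    - [0, 0, -0.0003, 0, 0, 0, -1]
    - [0, 0, -0.0006, 0, 0, 0, -1]
    - [0, 0, -0.0009, 0, 0, 0, -1]
    - [0, 0, -0.0012, 0, 0, 0, -1]
    - [0, 0, -0.0015, 0, 0, 0, -1]
    - [0, 0, -0.0015, 0, 0, 0, -1]
    - [0, 0, -0.0015, 0, 0, 0, -1]
    - [0, 0, -0.0015, 0, 0, 0, -1]

```text
time_s: 34.93
ee_pos: [0.6162, -0.012, 0.2212]
eef_rot: [-2.222, -1.565, 0.65]
force: [0.1, -0.1, -0.2]
grip_width: 0.0196
```

>>> servo_tool:
  rows:
    - [0, 0, -0.0003, 0, 0, 0, -1]
    - [0, 0, -0.0006, 0, 0, 0, -1]
    - [0, 0, -0.0009, 0, 0, 0, -1]
    - [0, 0, -0.0012, 0, 0, 0, -1]
    - [0, 0, -0.0015, 0, 0, 0, -1]
    - [0, 0, -0.0015, 0, 0, 0, -1]
    - [0, 0, -0.0015, 0, 0, 0, -1]
    - [0, 0, -0.0015, 0, 0, 0, -1]

```text
time_s: 35.6
ee_pos: [0.6162, -0.0119, 0.2197]
eef_rot: [-2.22, -1.565, 0.648]
force: [-0.3, -0.3, -1.1]
grip_width: 0.0195
```

>>> servo_tool:
  rows:
    - [0, 0, -0.0003, 0, 0, 0, -1]
    - [0, 0, -0.0006, 0, 0, 0, -1]
    - [0, 0, -0.0009, 0, 0, 0, -1]
    - [0, 0, -0.0012, 0, 0, 0, -1]
    - [0, 0, -0.0015, 0, 0, 0, -1]
    - [0, 0, -0.0015, 0, 0, 0, -1]
    - [0, 0, -0.0015, 0, 0, 0, -1]
    - [0, 0, -0.0015, 0, 0, 0, -1]

```text
time_s: 36.27
ee_pos: [0.6162, -0.0121, 0.2195]
eef_rot: [-2.393, -1.567, 0.821]
force: [-0.9, -0.0, 9.5]
grip_width: 0.0199
```

>>> servo_tool:
  rows:
    - [0, 0, 0.0003, 0, 0, 0, -1]
    - [0, 0, 0.0003, 0, 0, 0, -1]
    - [0, 0, 0.0003, 0, 0, 0, -0.5]
    - [0, 0, 0.0003, 0, 0, 0, -0.4]
    - [0, 0, 0.0003, 0, 0, 0, -0.2]
    - [0, 0, 0.0003, 0, 0, 0, 0]
    - [0, 0, 0.0003, 0, 0, 0, 0]
    - [0, 0, 0.0003, 0, 0, 0, 0]

```text
time_s: 36.93
ee_pos: [0.6162, -0.0121, 0.2198]
eef_rot: [-2.394, -1.567, 0.823]
force: [0.4, 0.4, 0.6]
grip_width: 0.0467
```

```bash
python3 chk.py c4
```

```text
[ 0.6163 -0.0121  0.2198] [-2.3859 -1.5674  0.8141] hold [ 0.6162 -0.0389  0.2199] axis [-0.0008 -0.0011  1.    ] bot [ 0.6163 -0.0387  0.0709] [-0.9449  0.3001  0.5156] 0.046943907355873435 36.9833
rot err [-0.0011  0.0008 -0.0011]
```

View pics/c4_scene.png

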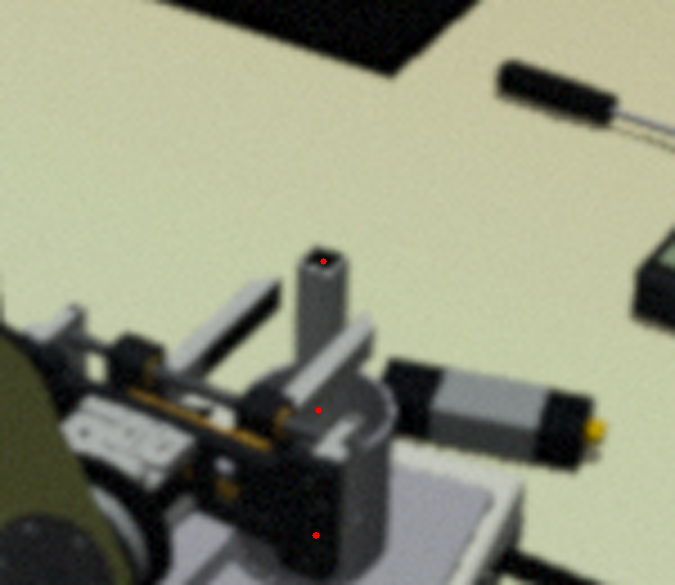

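View pics/c4_top.png

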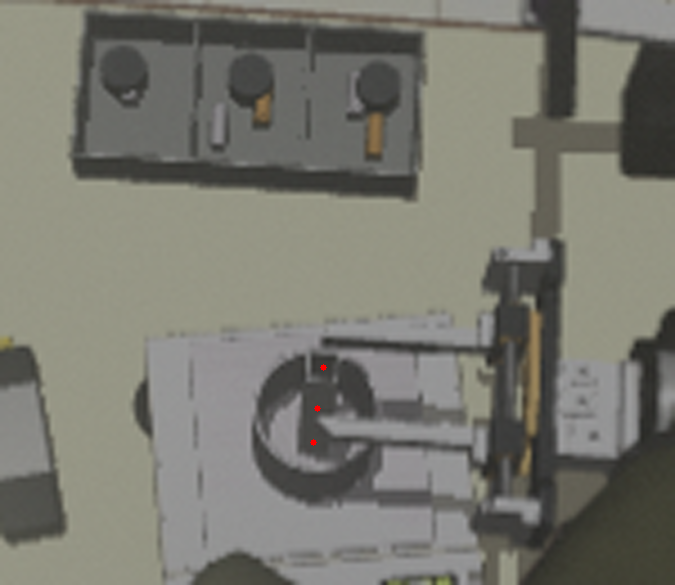

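>>> servo_tool:
  rows:
    - [0, -0.005, 0, 0, 0, 0, 0]
    - [0, -0.015, 0, 0, 0, 0, 0]
    - [0, -0.03, 0, 0, 0, 0, 0]
    - [0, -0.045, 0, 0, 0, 0, 0]
    - [0, -0.06, 0, 0, 0, 0, 0]
    - [0, -0.07, 0, 0, 0, 0, 0]
    - [0, -0.08, 0.01, 0, 0, 0, 0]
    - [0, -0.085, 0.025, 0, 0, 0, 0]

```text
time_s: 37.7
ee_pos: [0.616, -0.0986, 0.2443]
eef_rot: [-1.836, -1.566, 0.263]
force: [0.1, -0.8, -0.2]
grip_width: 0.0471
```

>>> servo_tool:
  rows:
    - [-0.005, -0.005, 0.03, 0, 0, 0, 0]
    - [-0.01, -0.005, 0.06, 0, 0, 0, 0]
    - [-0.02, -0.005, 0.09, 0, 0, 0, 0]
    - [-0.03, -0.005, 0.12, 0, 0, 0, 0]
    - [-0.04, -0.005, 0.14, 0, 0, 0, 0]
    - [-0.05, -0.005, 0.15, 0, 0, 0, 0]
    - [-0.05, -0.005, 0.15, 0, 0, 0, 0]
    - [-0.05, -0.005, 0.15, 0, 0, 0, 0]

```text
time_s: 38.37
ee_pos: [0.566, -0.1037, 0.3949]
eef_rot: [-2.089, -1.567, 0.516]
force: [0.1, 0.6, -0.4]
grip_width: 0.047
```

Run:
```python
from h import *
p,o=snap('scene','s9.png');print(o['ee_pos'],o['force'],o['time_s'])
a=cv2.resize(p['image'][190:310,240:380,::-1],None,fx=5,fy=5,interpolation=cv2.INTER_CUBIC)
cv2.imwrite('pics/s9c.png',a)
p,o=snap('top','t9.png')
```

```text
[ 0.56597158 -0.10374411  0.39493784] [ 0.08782746  0.56647493 -0.40476599] 38.3667
```

View pics/s9c.png

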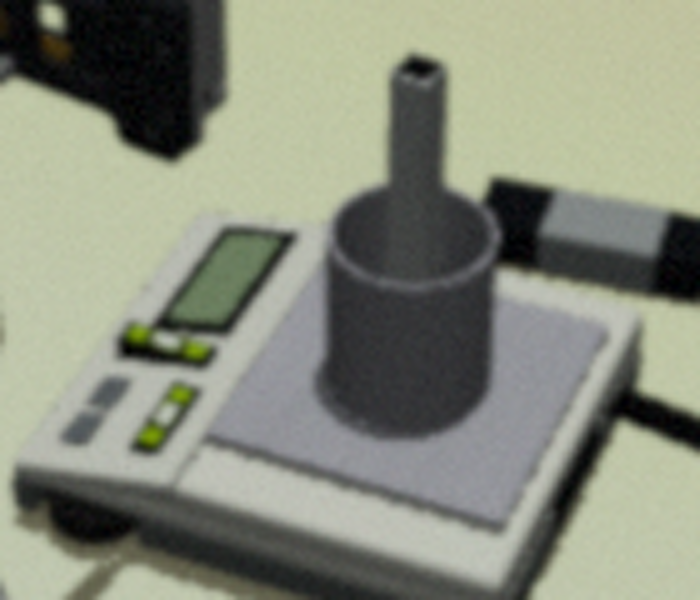

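View pics/t9.png

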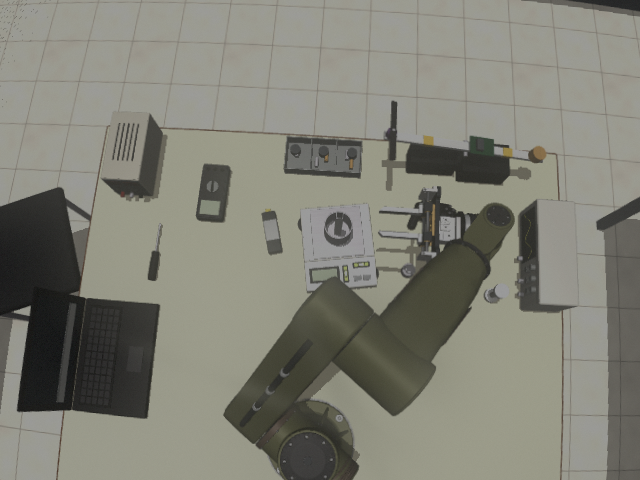

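The tube stands upright, both bubbles are centred, and the bystanders sit at the same pixels as at the start. I'm handing in.

```bash
python3 -c "
from station import hand_in
print(hand_in())"
```

```text
the job is handed in; nothing more can be done
None
```

I levelled the balance first, then stood the long tube in the steel beaker, and handed the job in at about 38 s of the 70 s allowed. The hand-in reports no verdict.

- **Levelling:** I rolled the front wheel about 1.6 rad clockwise and the rear wheel about 1.2 rad counter-clockwise, pressing with roughly 5 to 10 N. In a close wrist picture afterwards both bubbles sat within about 0.3 mm of the middle of their lines. The last scene picture still shows them centred.
- **Tube:** I picked up the longer tube near one end, turned it vertical, and lowered it to the beaker floor. The floor contact was felt at 9.5 N, and I then let go and backed away. The last pictures show it upright in the beaker, which has not visibly moved on the pan. By eye, the other things on the bench are at the same pixels as at the start, although the arm hides the gamepad and short tube in the last top view.

**What disagreed:**
- **Fingertips:** They end about 20 to 27 mm short of the reported TCP. Because of this, my first tries at the front wheel touched the casing's side instead, with up to 11.5 N. The bubble did not move. I then corrected the height from the camera pictures.
- **Wheel press:** One press on the front wheel reached 10.4 N, just over the suggested 10 N.

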